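Hang the pot hook in its eye

ROBOT

A 6-joint arm with a two-finger parallel gripper is mounted at the origin on the work surface. World frame = base frame: x ahead of the robot, y to its left, z up, the work surface at z = 0. Lengths are in mm, angles in rad, forces in N, time in s.
With the tool pointing down it reaches from about 275 to 850 mm from the base axis. Payload 5.2 kg.
Tool frame: the origin (TCP) lies at the very end of the fingers, on their centre line; the grasp point (between the pads) lies 19 mm behind it; z points along the fingers, y is the direction in which the jaws open and shut (so a half turn about z gives the same grasp; the last joint's range is limited). The gripper opens to 85 mm and grips with 20 to 120 N. Pads are 22 mm wide; open, the fingers measure 114 mm over their backs; the gripper's body (76 mm by 85 mm) begins 54 mm behind the grasp point. The pads swing forward as they close: fully open they stand 13 mm farther back than shut.
Start: joints at [1.09, 0.259, 1.535, -0, 1.348, -0.203], TCP at [150.81, 528.925, 231.31] pointing down, gripper open.
Joint ranges: [-3.14, 3.14], [-0.91, 2.08], [0.19, 2.58], [-1.22, 4.36], [0.22, 2.71], [-3.12, 3.12]. Speed limits (rad/s): [2.57, 2.57, 3.14, 3.14, 3.14, 3.14].

INTERFACE

Orientations are given as a unit quaternion [w, x, y, z].
In Python, from bench import env, cams gives the robot as it stands.
- The arm moves only by the tool arm_command, never from a script. Its arguments are lists of equal length, an entry for each row: "dp": the shift along the tool's x, y, z in mm, a list of three; "turn": the turn, a rotation vector about the tool's x, y, z in degrees, a list of three; "gripper": the opening, from -1 (shut) to 1 (fully open). In form: {"dp": [[dx, dy, dz], ...], "turn": [[wx, wy, wz], ...], "gripper": [gripper, ...]}. A call has 1 to 10 rows; each row shifts and turns the pose as measured when the row begins, along the tool's axes as they then stand; what a row does not reach is not made up. A row lasts 1/8 s, in which the tool goes at most 62.5 mm and 10.7 degrees, less where a joint would pass 70% of its speed; a pose out of reach is approached as far as the arm can. A call is refused whole if a number of a shift passes 62.5 or a number of a turn 10.7, either way. A call with a gripper value outside its range is refused whole. The fingers move at their own pace and stop on an object; "grip_force" is the grip in N (left out, the last holds). Time passes only in rows, so rows that do not move let the fingers close. It gives the time, the measured TCP pose, the force and the opening at its end, in the units of the state.
- env.get_obs(): the state, without advancing time (a new reading comes with each control period).
- cams.read_camera(name): name is "side" or "top" or "wrist"; returns a dict with "img" (400x640x3 uint8, red, green, blue), "camera_matrix" (3x3 intrinsics, pixels), "dist_coeffs" ([k1, k2, p1, p2, k3] as OpenCV has them; the pictures are not rectified), "eye" and "rotation" of the camera in the world. Camera axes: x right, y down, z forward; pixel columns grow to the right and rows downward; lengths in mm; the calibration is good to about 2 mm. A picture is of the moment at which its call begins. There is no depth.
- env.close_job(): hands the job in, once; it reports no verdict.
Trained networks look in a picture, given as the dict that the camera call returned (one of the last four; its "shot" number tells which), for a name from the list of things; names that differ only in an ending like _2 or _b are one class to them, and where a whole thing is asked for, a point or a joint stands for the part that bears it (a point fixed in the world has none). Each returns a list of dicts, best first, with "p" (0 to 1); they miss things now and then, are a little off and sometimes report something else, mostly with a low value. They report only what shows in the picture. A call takes as long as a camera call.
- cams.search_frame(picture, query): "rect" ([left, top, width, height] in pixels, round what is visible of it).
- cams.regions_of(picture, query): "pixels" (400x640 bool, what is visible of it) and "rect" ([left, top, width, height] in pixels, round what is visible of it).
The state is a dict: "time_s": time; "joint_positions": joint angles; "joint_vel": joint speeds; "effort": joint torques, N m; "eef_pos": TCP position; "orientation": TCP orientation; "force": force on the tool from outside, world axes, zero at the start; "ft_torque": the same for the moment, N m; "grip_width": opening from 0.0 (shut) to 1.0 (fully open).
Only numpy, scipy, OpenCV 4.12 (cv2) and the standard library are available. Lean on these libraries where they do the work, as an engineer would, in place of code of your own. Each camera call takes 0.05 s, during which the arm holds its last target.

TASK

Take the pot hook by its handle from the forked rack and thread its curved steel bow through the iron eye on the stand, from the eye's rack side, turning the hook gently round its own bend, never forcing it against the iron (keep well under 15 N). Keep hold of it until the tip has come up on the far side and the handle slopes down at 45 degrees or more, then let go so that it hangs still in the eye, handle down. The eye's collar may sit higher or lower than usual, so feel for it, and leave the other things where they stand.

Things in the scene. Friction and masses are not known exactly. Their poses are not given: they have to be found in the camera images.
- hook: Loose pot hook, 150 g, 195 mm long. Origin: centre of its flat dark timber handle, 90 mm long (y), 26 high (z), 14 thick (x): grasp across the 14. From its -y end a round steel bar leads to a curved bow in the hook's y-z plane. At the start the handle lies level in the rack along the rack's +y, same yaw, bow hanging down. Balance point 25 mm from the origin towards the bow.
- hook_bow (a point): Centre of the hook's circular bow (empty air), at (0, -100, 0) mm in the hook's frame. The bow is a 9 mm thick bar, radius 45 mm to the bar's middle; it begins at (0, -55, 0) mm and runs down (-z) and round for 115 degrees, away from the handle, to the tip.
- hook_tip (a point): Centre of the round end of the hook's bow, at (0, -119, -40.8) mm in the hook's frame.
- hook_bend (a point): Point on the bow's bar, 85 degrees round from its beginning (30 degrees before the tip), at (0, -96.1, -44.8) mm in the hook's frame; it must end beyond the eye.
- rack: Fixed timber rack, foot 70 x 100 x 12 mm, origin on the table under its centre. Two forks, 8 mm thick, at y = -36 and +36 mm carry the handle level, its centre 90 mm over the table; fork tips reach 89 mm. Between the forks 64 mm of the handle is free for the fingers.
- stand: Fixed stand, origin on the table straight below its eye. The eye: closed iron ring of 8 mm bar, hole 23 mm across, 39 mm overall, upright in the stand's x-z plane; you look through it along y, rack on the +y side. Its centre is 175 mm over the table, or up to 30 mm higher or lower as its collar is clamped: not reported, feel or see it. Holds firm to 50 N. Nothing is above or below the eye.
- stand_post (a point): Top of the stand's timber upright (26 x 34 mm), 241 mm over the table, at (110, -55) mm in the stand's frame; foot 100 x 130 x 16 mm beneath it. The collar, 34 mm high, sits on it level with the eye; a 10 mm arm joins it to the eye's +x side.
- canister: Bystander: tan plastic canister with flip-top lid, 104 x 84 x 163 mm, origin under its centre.
- bowl: Bystander: white ceramic bowl, 130 mm across, 55 mm high, origin under its centre.
- jar_lid: Bystander: green silicone jar lid, 90 mm across, 24 mm high, origin under its centre.
- mug: Bystander: terracotta mug, 80 mm across, 90 mm high, origin under its centre.
- jar: Bystander: amber jar with a wooden cap, 72 mm across, 110 mm high, origin under its centre.
- spatula: Bystander: steel spatula lying flat, 260 mm long.

How it is judged (in metres and radians):
On the way, in this order (a step that is already met when the one before it is completed fails the run):
1. the hook is held clear of the rack (contact force between hook and the fingers above 1 N and contact force between hook and rack below 0.01 N and height (world z) of hook above 0.12 m), for 0.2 s.
2. still held, the bow has been turned through the eye: tip beyond and above it, handle sloping down on the near side (contact force between hook and the fingers above 1 N and angle between hook's own z axis and vertical above 0.65 rad and y of hook_tip in the frame of stand below -0.025 m and x of hook_tip in the frame of stand between -0.025 and 0.025 m and z of hook_tip in the frame of stand between 0.155 and 0.29 m and y of hook in the frame of stand between 0 and 0.11 m and z of hook in the frame of stand between 0.07 and 0.2 m), for 0.2 s.
At the end, for the whole second after the job is handed in: The hook hangs still in the eye, released, off the table, handle sloping or hanging down over 37 deg: its bend point 4-60 mm beyond the eye (away from the rack), within 35 mm sideways, 135-250 mm high; handle centre from 30 mm beyond to 80 mm this side, within 50 mm sideways, 45-190 mm high (y of hook_bend in the frame of stand between -0.06 and -0.004 m and x of hook_bend in the frame of stand between -0.035 and 0.035 m and z of hook_bend in the frame of stand between 0.135 and 0.25 m and angle between hook's own z axis and vertical above 0.65 rad and y of hook in the frame of stand between -0.03 and 0.08 m and x of hook in the frame of stand between -0.05 and 0.05 m and z of hook in the frame of stand between 0.045 and 0.19 m and contact force between hook and stand above 0.3 N and linear speed of hook below 0.03 m/s and angular speed of hook below 0.4 rad/s and contact force between hook and the fingers below 0.01 N); the robot touches nothing.
It fails at once if the held hook is forced against the eye or its stand (over 15 N) (contact force between hook and stand above 15 N and contact force between hook and the fingers above 1 N).
It fails at once if a bystander is pushed or carried away (more than 50 mm) (distance of any of canister, bowl, jar_lid, mug, jar, spatula from where it was at the start of the episode above 0.05 m).
It also fails if it takes over 61 s, if anything falls off the work surface, if the arm or the gripper's body presses on something with over 40 N, if the wrist force passes 120 N, or if a joint passes its speed limit or range.

## Working session

There is one attempt and no reset: what is moved stays moved. The work goes in short steps, Python scripts to look and compute and a tool call to move; the robot and the scene stay as the last step left them, time stands still between calls to the robot, and variables do not carry over. Pictures are saved under pics/ and viewed, and the job is handed in when it is done.

Besides the shell and the picture viewer there is one more tool, called after "Emit:" by a JSON object that holds its "op" and its "data", one argument or row to a line. arm_command: Moves the arm, as the interface text tells. Its arguments: {"type":"object","properties":{"dp":{"type":"array"},"turn":{"type":"array"},"gripper":{"type":"array"},"grip_force":{"type":"number"}},"required":["dp","turn","gripper"]}

```bash
ls; mkdir -p pics; cat > h.py <<'E'
import numpy as np,cv2,pickle
from bench import env,cams
from scipy.spatial.transform import Rotation as R
E
python3 - <<'E'
from h import *
print(env.get_obs())
for n in ['side','top','wrist']:
    p=cams.read_camera(n)
    cv2.imwrite(f'pics/{n}0.png',p['img'][:,:,::-1])
    pickle.dump(p,open(f'{n}0.pkl','wb'))
    print(n,p['camera_matrix'].tolist(),p['dist_coeffs'],p['eye'],p['rotation'],p['shot'])
    for q in ['hook','rack','stand','canister','bowl','jar_lid','mug','jar','spatula']:
        r=cams.search_frame(p,q)
        print(q,[(np.round(x['rect']),round(x['p'],2)) for x in r[:2]])
E
```

```text
pics
{'time_s': 0.0, 'joint_positions': array([ 1.09023774e+00,  2.59365340e-01,  1.53609399e+00,  6.42634007e-06,
        1.34797941e+00, -2.02772343e-01]), 'joint_vel': array([-0.00063478,  0.00013921,  0.00108424,  0.00017992, -0.00083253,
        0.0017111 ]), 'effort': array([ 3.29389302e-03, -4.46049786e+01, -2.90567923e+01, -2.30247688e-04,
        1.19882231e-02, -5.62337061e-05]), 'eef_pos': array([150.53810072, 528.45195743, 230.45828265]), 'orientation': array([-3.12223922e-04,  1.38447628e-01,  9.90369326e-01, -8.68639880e-04]), 'force': array([ 1.17827418,  0.47086544, -0.28574387]), 'ft_torque': array([ 0.01342233, -0.06136564, -0.01169195]), 'grip_width': 0.9971800534955976}
side [[403.9603903348732, 0.0, 317.25228973383986], [0.0, 403.9603903348732, 201.37120717476557], [0.0, 0.0, 1.0]] [0.01498453 0.         0.         0.         0.        ] [263.114119   668.56773121 905.34163233] [ 0.08552398 -0.20473621  0.90059321 -0.37376544] 1
hook [(array([299., 272.,  41.,  47.]), 0.62), (array([292., 293.,  43.,  50.]), 0.61)]
rack [(array([290., 290.,  48.,  52.]), 0.66), (
[... 963 characters left out ...]
.]), 0.92)]
mug [(array([158., 151.,  43.,  42.]), 0.75), (array([238., 132.,  38.,  35.]), 0.66)]
jar [(array([448., 193.,  32.,  29.]), 0.62), (array([218., 240.,  64.,   4.]), 0.42)]
spatula [(array([171., 229.,  34.,  93.]), 0.94)]
wrist [[283.55931495476455, 0.0, 317.6132184071911], [0.0, 283.55931495476455, 195.7387023395061], [0.0, 0.0, 1.0]] [-0.01352198  0.          0.          0.          0.        ] [ 76.99326073 549.73574086 374.07781332] [0.12056774 0.78919958 0.59525745 0.09108237] 3
hook []
rack []
stand []
canister []
bowl []
jar_lid [(array([  0., 382.,  29.,  18.]), 0.84)]
mug []
jar [(array([175., 379.,   7.,  19.]), 0.35)]
spatula [(array([226., 290.,  40.,  54.]), 0.74)]
```

View pics/side0.png

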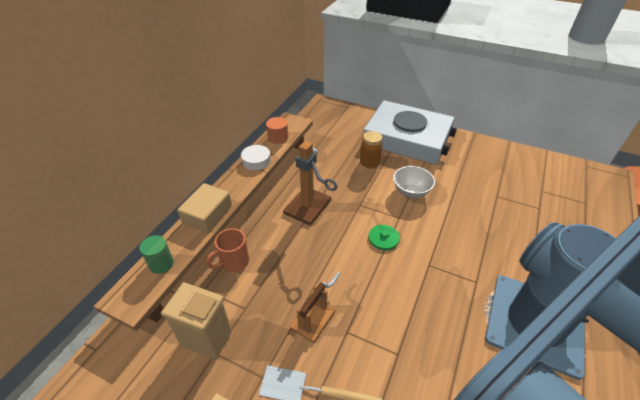

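View pics/top0.png

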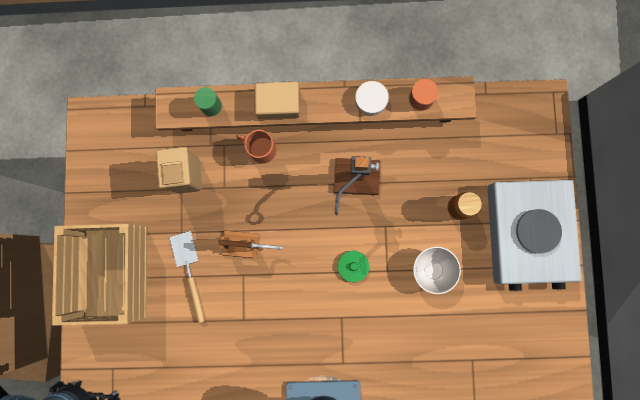

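View pics/wrist0.png

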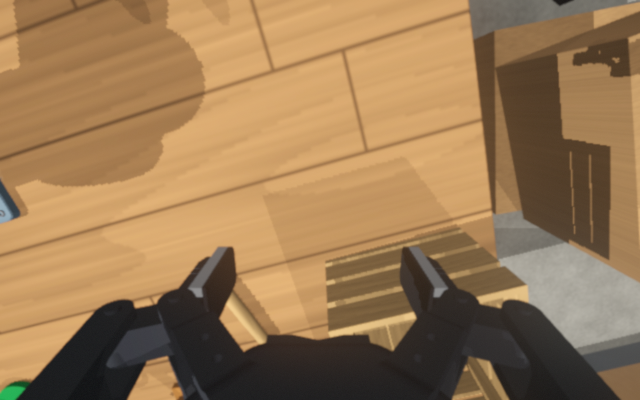

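```bash
python3 - <<'E'
from h import *
for n,(x0,y0,x1,y1) in {'side':(260,110,420,350),'top':(180,130,400,290)}.items():
    p=pickle.load(open(f'{n}0.pkl','rb'))
    c=p['img'][y0:y1,x0:x1,::-1]; s=min(800/c.shape[1],600/c.shape[0])
    cv2.imwrite(f'pics/{n}0c.png',cv2.resize(c,None,fx=s,fy=s,interpolation=cv2.INTER_CUBIC)); print(n,s)
E
```

```text
side 2.5
top 3.6363636363636362
```

View pics/side0c.png

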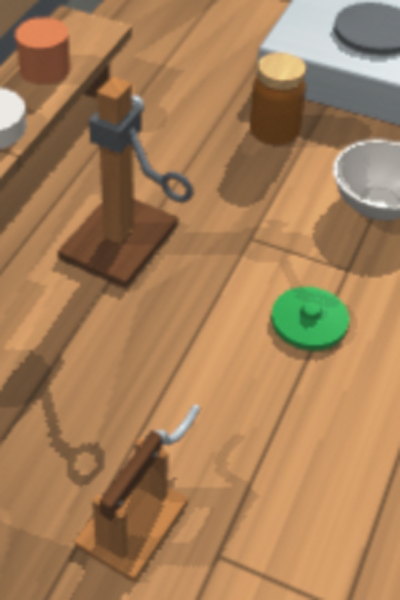

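View pics/top0c.png

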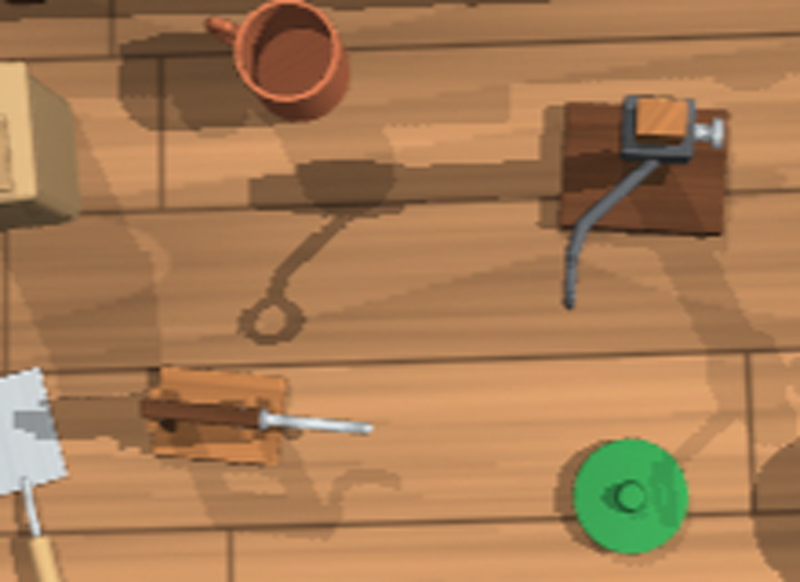

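```bash
cat >> h.py <<'E'
def Rc(p):
    r=np.array(p['rotation'],float)
    return r if r.shape==(3,3) else R.from_quat([r[1],r[2],r[3],r[0]]).as_matrix()
def proj(p,X):
    X=np.atleast_2d(np.array(X,float)); Rw=Rc(p).T
    t=-Rw@np.array(p['eye'])
    return cv2.projectPoints(X,cv2.Rodrigues(Rw)[0],t,p['camera_matrix'],p['dist_coeffs'])[0][:,0]
def ray(p,uv):
    u=cv2.undistortPoints(np.array([[uv]],float),p['camera_matrix'],p['dist_coeffs'])[0,0]
    d=Rc(p)@np.array([u[0],u[1],1]); return np.array(p['eye']),d/np.linalg.norm(d)
def onz(p,uv,z):
    o,d=ray(p,uv); return o+d*(z-o[2])/d[2]
def tri(obs):
    A=np.zeros((3,3));b=np.zeros(3)
    for p,uv in obs:
        o,d=ray(p,uv); M=np.eye(3)-np.outer(d,d); A+=M;b+=M@o
    X=np.linalg.solve(A,b); return X,[np.linalg.norm(np.cross(X-o,d)) for o,d in [ray(p,uv) for p,uv in obs]]
def load(n): return pickle.load(open(n+'.pkl','rb'))
E
python3 - <<'E'
from h import *
s=load('side0');t=load('top0')
def S(x,y): return (260+x/2.5-.0,110+y/2.5-.0)
def T(x,y): return (180+x/3.636,130+y/3.636)
print('eye',tri([(s,S(177,187)),(t,T(571.5,275))]))
print('posttop',tri([(s,S(115,90)),(t,T(664,117))]))
print('hook tip',tri([(s,S(196,408)),(t,T(370,429))]))
print('handle +y end',tri([(s,S(108,500)),(t,T(142,408))]))
print('handle -y end',tri([(s,S(155,438)),(t,T(262,418))]))
print('rack base corners',[onz(t,T(*c),12).round(1) for c in [(163,370),(287,378),(276,466),(152,455)]])
print('stand foot corners',[onz(t,T(*c),16).round(1) for c in [(567,102),(728,108),(721,235),(561,226)]])
print('post top z241',onz(t,T(664,117),241))
E
```

```text
eye (array([574.4629677 , -56.24939504, 182.01316126]), [np.float64(2.208475512561378), np.float64(2.208475512561432)])
posttop (array([ 677.24853601, -120.98452556,  231.42259762]), [np.float64(0.22650319070856945), np.float64(0.22650319070845776)])
hook tip (array([476.07028727, 100.66251586,  42.87160667]), [np.float64(0.3630993654259475), np.float64(0.3630993654259996)])
handle +y end (array([494.11058801, 263.63372696, 102.07859299]), [np.float64(1.09708497951656), np.float64(1.0970849795164914)])
handle -y end (array([486.32574779, 177.48261393,  86.45921798]), [np.float64(0.8075194916500923), np.float64(0.8075194916500903)])
rack base corners [array([527.3, 266.3,  12. ]), array([518.1, 168.1,  12. ]), array([449.4, 177.9,  12. ]), array([460.8, 275.7,  12. ])]
stand foot corners [array([730.5, -59.6,  16. ]), array([ 721.4, -187.2,   16. ]), array([ 620.1, -177.3,   16. ]), array([631.3, -51.6,  16. ])]
post top z241 [ 675.75596572 -120.22587773  241.        ]
```

```bash
cat >> h.py <<'E'
def yawM(a): return R.from_euler('z',a,degrees=True).as_matrix()
def ringpts(o,yaw,z,r,n=40):
    a=np.linspace(0,2*np.pi,n)
    return (yawM(yaw)@np.c_[r*np.cos(a),0*a,r*np.sin(a)].T).T+np.array([o[0],o[1],z])
def hookpts(n=20):
    a=np.radians(np.linspace(0,115,n))
    arc=np.c_[0*a,-100+45*np.cos(a),-45*np.sin(a)]
    return np.vstack([[[0,45,0],[0,-45,0]],arc])
def draw(p,crop,polys,fn):
    x0,y0,x1,y1=crop
    c=p['img'][y0:y1,x0:x1,::-1].copy(); s=min(800/c.shape[1],600/c.shape[0])
    c=cv2.resize(c,None,fx=s,fy=s,interpolation=cv2.INTER_CUBIC)
    for X,col in polys:
        q=((proj(p,X)-[x0,y0]+.5)*s).round().astype(np.int32)
        cv2.polylines(c,[q.reshape(-1,1,2)],False,col,1)
    cv2.imwrite(fn,c)
E
python3 - <<'E'
from h import *
s=load('side0');t=load('top0')
print(proj(s,[[570.5,-56,z] for z in (165,175,185,195)]).round(1).tolist(),proj(t,[[570.5,-56,z] for z in (165,175,185,195)]).round(1).tolist())
o=(571.5,-56);P=[]
for z,c in ((175,(0,0,255)),(182,(0,255,0)),(189,(255,0,0))):
    P+= [(ringpts(o,-4.6,z,19.5),c),(ringpts(o,-4.6,z,11.5),c)]
f=lambda z:(yawM(-4.6)@np.array([[60,-120,z],[160,-120,z],[160,10,z],[60,10,z],[60,-120,z]],float).T).T+[*o,0]
P.append((f(16),(0,255,255)))
H=(yawM(-6)@hookpts().T).T+[489,222,90]
P.append((H,(0,255,0)))
draw(s,(290,130,350,220),P,'pics/s1.png');draw(t,(320,150,390,220),P,'pics/t1.png')
draw(s,(280,260,350,340),P,'pics/s2.png');draw(t,(210,220,300,270),P,'pics/t2.png')
E
```

```text
[[331.2, 189.9], [331.2, 187.1], [331.3, 184.3], [331.4, 181.5]] [[337.3, 208.6], [337.4, 208.3], [337.5, 207.9], [337.5, 207.5]]
```

View pics/s1.png

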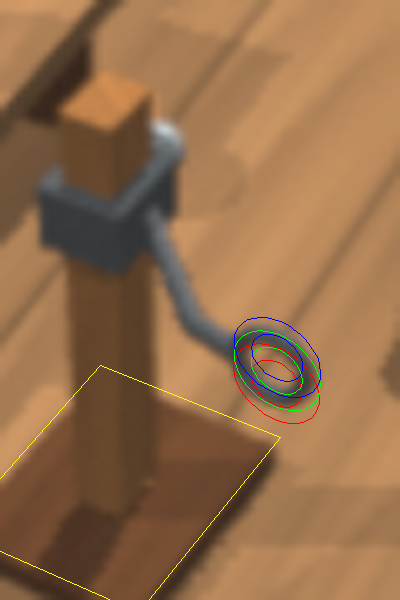

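View pics/t1.png

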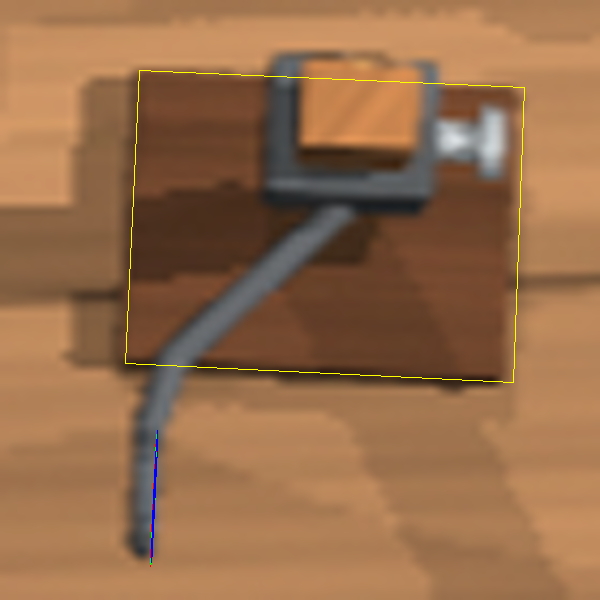

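View pics/s2.png

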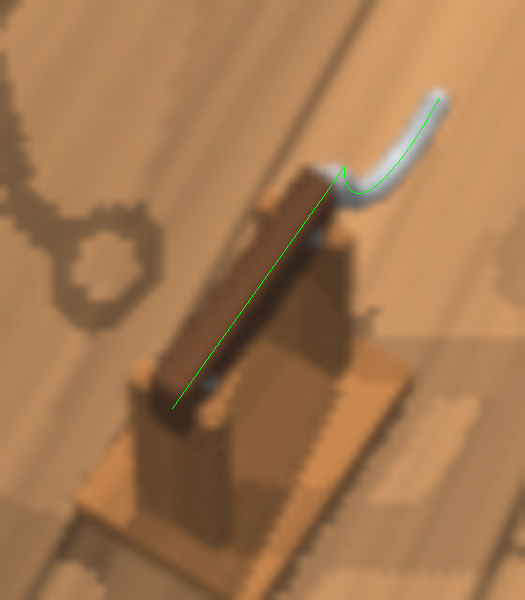

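View pics/t2.png

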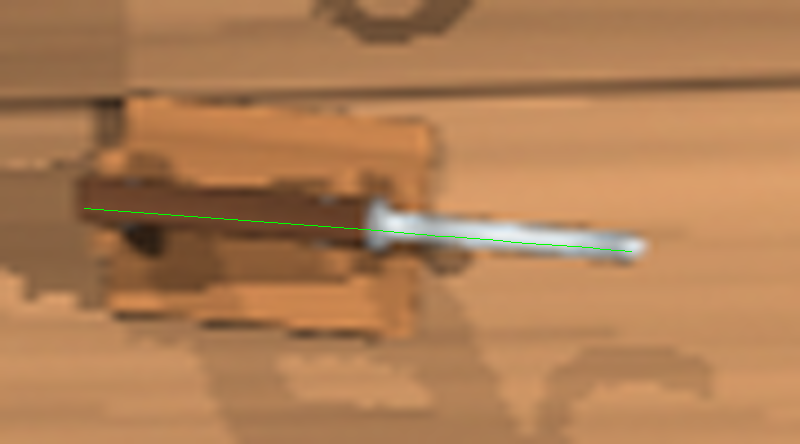

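```bash
python3 - <<'E'
from h import *
s=load('side0');t=load('top0')
o=(575,-53);P=[]
for z,c in ((179,(0,0,255)),(186,(0,255,0))):
    P+= [(ringpts(o,-4.6,z,19.5),c),(ringpts(o,-4.6,z,11.5),c)]
f=lambda z:(yawM(-4.6)@np.array([[60,-120,z],[160,-120,z],[160,10,z],[60,10,z],[60,-120,z]],float).T).T+[*o,0]
P.append((f(16),(0,255,255)))
g=lambda z:(yawM(-4.6)@np.array([[97,-72,z],[123,-72,z],[123,-38,z],[97,-38,z],[97,-72,z]],float).T).T+[*o,0]
P.append((g(241),(0,255,255)))
H=(yawM(-6)@hookpts().T).T+[491.5,222,90]
P.append((H,(0,255,0)))
draw(s,(310,165,350,205),P,'pics/s3.png');draw(t,(320,150,390,220),P,'pics/t3.png')
draw(t,(210,220,300,270),P,'pics/t4.png')
E
```

```text
(no output)
```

View pics/s3.png

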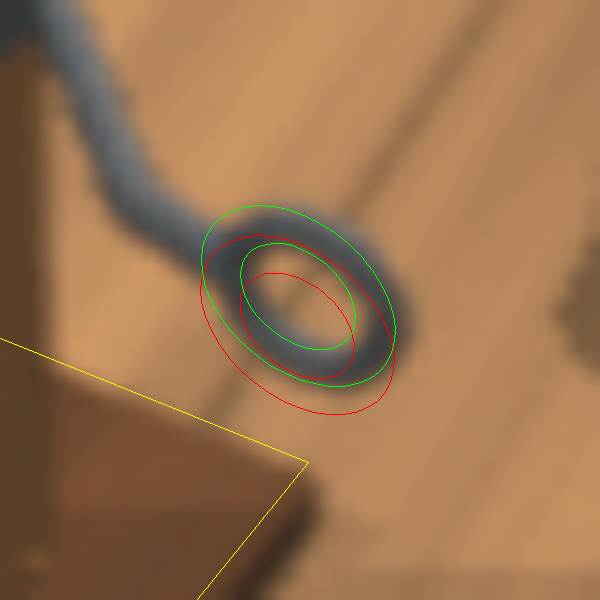

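View pics/t3.png

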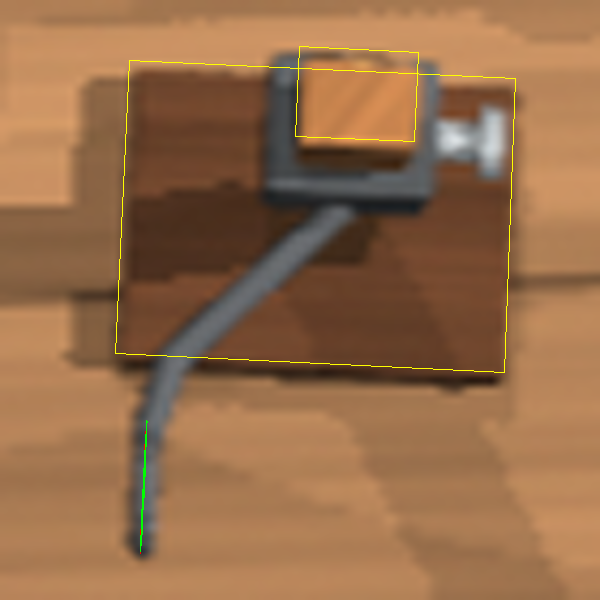

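View pics/t4.png

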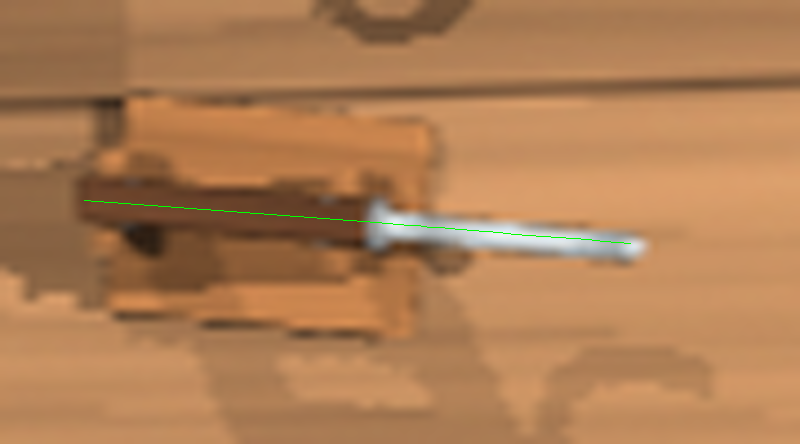

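```bash
cat >> h.py <<'E'
EYE=np.array([573,-54,184.]); SY=-4.6
RACK=np.array([491.5,222,90.]); RY=-6.0
def toolR(theta,yaw):
    # columns tool axes in world
    M=yawM(yaw); t=np.radians(theta)
    hy=M@np.array([0,np.cos(t),-np.sin(t)]); hx=M@np.array([1,0,0.])
    return np.c_[hy,hx,np.cross(hy,hx)]
def pose_about_C(C,theta,yaw,g=19.,L=100.):
    Rm=toolR(theta,yaw); return C+Rm@np.array([L,0,g]),Rm
def cur():
    o=env.get_obs(); q=o['orientation']
    return np.array(o['eef_pos']),R.from_quat([q[1],q[2],q[3],q[0]]).as_matrix(),o
def rows(way,p=None,Rm=None,grip=1,vmax=58,wmax=10):
    """way: list of (p,R,n or None). prints rows"""
    if p is None: p,Rm,_=cur()
    D=[];W=[]
    for (q,S,n) in way:
        rv=R.from_matrix(Rm.T@S).as_rotvec(degrees=True)
        k=max(int(np.ceil(np.linalg.norm(q-p)/vmax)),int(np.ceil(np.linalg.norm(rv)/wmax)),1)
        if n: k=max(n,k)
        for i in range(k):
            Ri=Rm@R.from_rotvec(rv*i/k,degrees=True).as_matrix()
            D.append((Ri.T@((q-p)/k)).round(1).tolist()); W.append((rv/k).round(1).tolist())
        p,Rm=q,S
    for i in range(0,len(D),10):
        print('dp',D[i:i+10],'\nturn',W[i:i+10],len(D[i:i+10]))
def st():
    p,Rm,o=cur(); hy,hx=Rm[:,0],Rm[:,1]
    th=np.degrees(np.arctan2(-hy[2],np.hypot(hy[0],hy[1]))); yaw=np.degrees(np.arctan2(hx[1],hx[0]))
    print('t',round(o['time_s'],2),'p',p.round(1),'theta',th.round(1),'yaw',yaw.round(1),'hx_z',hx[2].round(3),'J',o['joint_positions'].round(2),'F',o['force'].round(1),'g',round(o['grip_width'],3))
E
python3 - <<'E'
from h import *
C=EYE+[0,0,45]
st()
q,S=pose_about_C(C,-35,SY); print(q)
m=(np.array([350,300,290.]),toolR(0,RY),None)
rows([m,(q,S,None)])
E
```

```text
t 1.5 p [150.8 528.9 231.3] theta 0.0 yaw 74.1 hx_z -0.0 J [ 1.09  0.26  1.53 -0.    1.35 -0.2 ] F [ 1.2 -1.3  0.2] g 1.001
[580.44351533  38.51419426 270.79375479]
dp [[-28.3, -18.4, -6.5], [-30.8, -13.8, -6.5], [-32.5, -8.9, -6.5], [-33.5, -3.7, -6.5], [-33.7, 1.5, -6.5], [-33.0, 6.7, -6.5], [-31.6, 11.7, -6.5], [-29.4, 16.5, -6.5], [-26.5, 20.8, -6.5], [-33.7, 36.6, 2.7]] 
turn [[-0.0, 0.0, 8.9], [-0.0, 0.0, 8.9], [-0.0, 0.0, 8.9], [-0.0, 0.0, 8.9], [-0.0, 0.0, 8.9], [-0.0, 0.0, 8.9], [-0.0, 0.0, 8.9], [-0.0, 0.0, 8.9], [-0.0, 0.0, 8.9], [0.1, 5.0, -0.2]] 10
dp [[-33.9, 36.5, -0.2], [-33.9, 36.4, -3.3], [-33.6, 36.3, -6.2], [-33.1, 36.2, -9.2], [-32.3, 36.1, -12.1], [-31.2, 35.9, -14.9]] 
turn [[0.1, 5.0, -0.2], [0.1, 5.0, -0.2], [0.1, 5.0, -0.2], [0.1, 5.0, -0.2], [0.1, 5.0, -0.2], [0.1, 5.0, -0.2]] 6
```

Emit:
{"op": "arm_command", "data": {
  "dp": [
    [-28,-18,-6.5],
    [-31,-14,-6.5],
    [-32.5,-9,-6.5],
    [-33.5,-4,-6.5],
    [-34,1.5,-6.5],
    [-33,7,-6.5],
    [-32,12,-6.5],
    [-29,16.5,-6.5],
    [-26.5,21,-6.5],
    [-33.7,36.6,2.7]
  ],
  "turn": [
    [0,0,9],
    [0,0,9],
    [0,0,9],
    [0,0,9],
    [0,0,9],
    [0,0,9],
    [0,0,9],
    [0,0,9],
    [0,0,9],
    [0,5,0]
  ],
  "gripper": [1,1,1,1,1,1,1,1,1,1]
}}

```text
time_s: 2.75
eef_pos: [380.8, 250.9, 289.5]
orientation: [-0.028, 0.761, 0.647, 0.036]
force: [1.4, -1.3, 0.1]
grip_width: 1.001
```

```bash
python3 - <<'E'
from h import *
C=EYE+[0,0,45]
st()
q,S=pose_about_C(C,-35,SY)
rows([(q,S,None)])
E
```

```text
t 2.75 p [380.8 250.9 289.5] theta -5.2 yaw -9.2 hx_z 0.003 J [0.27 0.01 1.69 0.08 1.4  0.42] F [ 1.4 -1.3  0.1] g 1.001
dp [[-29.8, 38.5, 0.5], [-30.2, 38.1, -2.3], [-30.4, 37.7, -5.1], [-30.3, 37.3, -7.9], [-29.9, 36.9, -10.7], [-29.3, 36.5, -13.5]] 
turn [[0.3, 5.0, -0.7], [0.3, 5.0, -0.7], [0.3, 5.0, -0.7], [0.3, 5.0, -0.7], [0.3, 5.0, -0.7], [0.3, 5.0, -0.7]] 6
```

Emit:
{"op": "arm_command", "data": {
  "dp": [
    [-30,38.5,0.5],
    [-30,38,-2.3],
    [-30.4,37.7,-5.1],
    [-30.3,37.3,-8],
    [-30,37,-10.7],
    [-29.3,36.5,-13.5]
  ],
  "turn": [
    [0.3,5,-0.7],
    [0.3,5,-0.7],
    [0.3,5,-0.7],
    [0.3,5,-0.7],
    [0.3,5,-0.7],
    [0.3,5,-0.7]
  ],
  "gripper": [1,1,1,1,1,1]
}}

```text
time_s: 3.5
eef_pos: [587.1, 30.6, 274.0]
orientation: [-0.206, 0.697, 0.646, 0.233]
force: [0.6, 0.5, 1.0]
grip_width: 0.997
```

```bash
python3 - <<'E'
from h import *
C=EYE+[0,0,45]
st()
rows([(*pose_about_C(C,a,SY),None) for a in range(-26,80,9)])
E
```

```text
t 3.5 p [587.1  30.6 274. ] theta -36.2 yaw -4.6 hx_z 0.014 J [-0.49  0.35  1.47  0.58  1.59 -0.48] F [0.6 0.5 1. ] g 0.997
dp [[-0.2, -3.7, 11.1], [0.8, -3.7, 11.1], [-4.2, -0.0, 15.4], [-4.2, 0.0, 15.4], [-4.2, 0.0, 15.4], [-4.2, -0.0, 15.4], [-4.2, -0.0, 15.4], [-4.2, 0.0, 15.4], [-4.2, 0.0, 15.4], [-4.2, 0.0, 15.4]] 
turn [[0.3, -5.1, 0.2], [0.3, -5.1, 0.2], [0.0, -9.0, 0.0], [-0.0, -9.0, -0.0], [0.0, -9.0, 0.0], [0.0, -9.0, -0.0], [0.0, -9.0, 0.0], [-0.0, -9.0, 0.0], [0.0, -9.0, -0.0], [0.0, -9.0, 0.0]] 10
dp [[-4.2, -0.0, 15.4], [-4.2, 0.0, 15.4], [-4.2, -0.0, 15.4]] 
turn [[-0.0, -9.0, 0.0], [-0.0, -9.0, -0.0], [-0.0, -9.0, -0.0]] 3
```

Emit:
{"op": "arm_command", "data": {
  "dp": [
    [0,-3.7,11],
    [0.8,-3.7,11],
    [-4.2,0,15.4],
    [-4.2,0,15.4],
    [-4.2,0,15.4],
    [-4.2,0,15.4],
    [-4.2,0,15.4],
    [-4.2,0,15.4],
    [-4.2,0,15.4],
    [-4.2,0,15.4]
  ],
  "turn": [
    [0.3,-5,0.2],
    [0.3,-5,0.2],
    [0,-9,0],
    [0,-9,0],
    [0,-9,0],
    [0,-9,0],
    [0,-9,0],
    [0,-9,0],
    [0,-9,0],
    [0,-9,0]
  ],
  "gripper": [1,1,1,1,1,1,1,1,1,1]
}}

```text
time_s: 4.75
eef_pos: [583.6, -10.1, 139.4]
orientation: [0.276, 0.676, 0.614, -0.299]
force: [-0.4, -0.6, -0.8]
grip_width: 1.0
```

```bash
python3 - <<'E'
from h import *
C=EYE+[0,0,45]
st()
rows([(*pose_about_C(C,a,SY),None) for a in (54,63,72,80)])
E
```

```text
t 4.75 p [583.6 -10.1 139.4] theta 48.0 yaw -5.4 hx_z 0.006 J [ 0.22  0.64  1.49 -0.8   1.41  0.62] F [-0.4 -0.6 -0.8] g 1.0
dp [[0.9, -7.0, 2.6], [-4.2, 0.0, 15.4], [-4.2, -0.0, 15.4], [-3.6, 0.0, 13.7]] 
turn [[-0.4, -6.0, -0.8], [-0.0, -9.0, -0.0], [0.0, -9.0, 0.0], [-0.0, -8.0, 0.0]] 4
```

```bash
python3 - <<'E'
from h import *
for n in ['wrist','side']:
    p=cams.read_camera(n); pickle.dump(p,open(n+'1.pkl','wb'))
    P=[(ringpts(EYE,SY,EYE[2],r),(0,255,0)) for r in (11.5,19.5)]
    draw(p,(0,0,640,400) ,P,f'pics/{n}1.png')
E
```

```text
(no output)
```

View pics/wrist1.png

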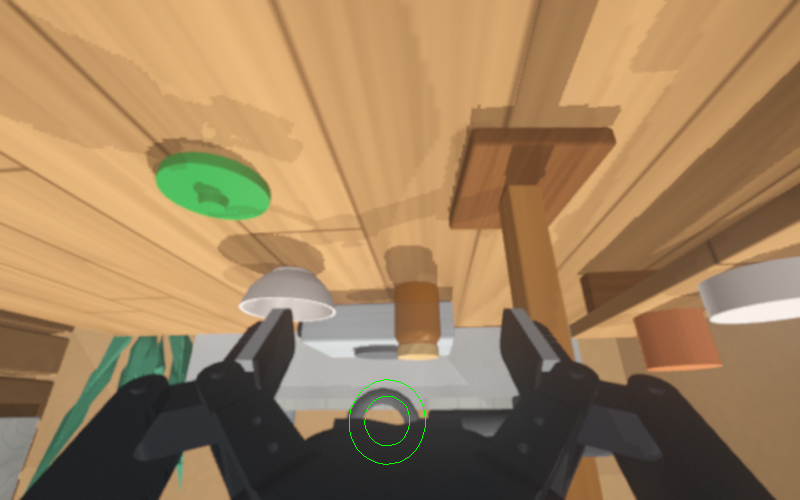

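View pics/side1.png

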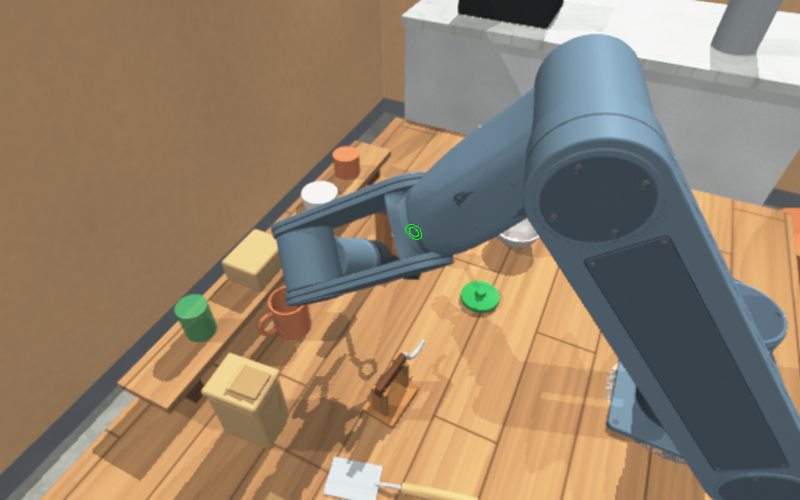

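Emit:
{"op": "arm_command", "data": {
  "dp": [
    [0,0,-60],
    [-25,0,-60],
    [-30,0,-10],
    [0,0,0]
  ],
  "turn": [
    [0,0,0],
    [0,0,0],
    [0,0,0],
    [0,0,0]
  ],
  "gripper": [1,1,1,1]
}}

```text
time_s: 5.35
eef_pos: [588.1, 52.0, 267.0]
orientation: [0.267, 0.677, 0.619, -0.297]
force: [-0.3, -0.0, -0.3]
grip_width: 1.003
```

```bash
python3 - <<'E'
from h import *
st()
p=cams.read_camera('wrist'); pickle.dump(p,open('wrist2.pkl','wb'))
P=[(ringpts(EYE,SY,EYE[2],r),(0,255,0)) for r in (11.5,19.5)]
print(proj(p,EYE),p['eye'])
draw(p,(0,0,640,400) ,P,'pics/wrist2.png')
E
```

```text
t 5.35 p [588.1  52.  267. ] theta 47.0 yaw -5.3 hx_z -0.007 J [ 0.31  0.56  1.27 -0.74  1.67  0.46] F [-0.3 -0.  -0.3] g 1.003
[[313.53344809 197.19415216]] [602.17896627 207.52310068 308.56180505]
```

View pics/wrist2.png

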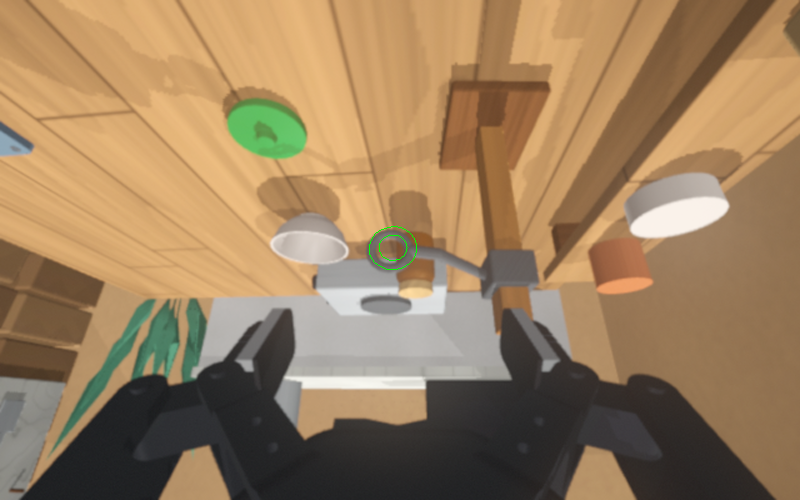

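```bash
python3 - <<'E'
from h import *
p=load('wrist2')
P=[(ringpts(EYE,SY,EYE[2],r),(0,255,0)) for r in (11.5,19.5)]
draw(p,(280,170,360,230) ,P,'pics/wrist2c.png')
E
```

```text
(no output)
```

View pics/wrist2c.png

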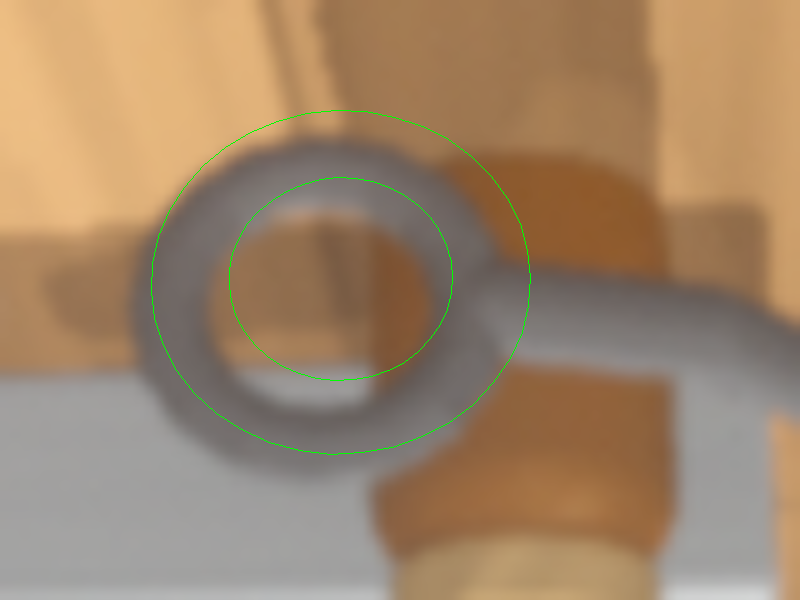

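```bash
python3 - <<'E'
from h import *
s,t,w=load('side0'),load('top0'),load('wrist2')
# side crop s3: scale 15; ring centre approx
# top crop t3: 8.571
S=(310+308/15-.5,165+298/15-.5); T=(320+143/8.571-.5,150+490/8.571-.5); W=(280+320/10-.5,170+308/10-.5)
print(S,T,W)
X,r=tri([(s,S),(t,T),(w,W)]);print(X.round(1),np.round(r,1))
for a,b in (((s,S),(w,W)),((t,T),(w,W)),((s,S),(t,T))): print([np.round(v,1) for v in tri([a,b])])
# plan to rack pregrasp with tool tilt -15 relative to handle
st()
Rm=toolR(-15,RY); H=RACK
q=H+Rm@np.array([0,0,19.])
up=q+Rm@np.array([0,0,-90.])
print(q,up)
rows([(up,Rm,None)])
E
```

```text
(330.03333333333336, 184.36666666666667) (336.1841675417104, 206.66952514292382) (311.5, 200.3)
[572.4 -52.4 187.9] [0.6 1.2 1.2]
[array([571.5, -49.9, 189.4]), array([0.1, 0.1])]
[array([572.3, -52.6, 188.3]), array([1.2, 1.2])]
[array([573.3, -53. , 186.4]), array([0.3, 0.3])]
t 5.4 p [587.7  52.3 265.7] theta 47.0 yaw -5.3 hx_z -0.008 J [ 0.31  0.56  1.28 -0.74  1.67  0.46] F [ 0.1  0.1 -0.2] g 1.004
[492.01402518 226.89062294  71.6474093 ] [489.57916905 203.72451428 158.58073367]
dp [[25.1, -15.8, -4.3], [25.4, -15.9, -0.4], [25.2, -15.9, 3.5], [24.3, -16.0, 7.3], [22.8, -16.0, 11.0], [20.8, -16.1, 14.3], [18.3, -16.2, 17.4]] 
turn [[-0.0, 8.9, 0.1], [-0.0, 8.9, 0.1], [-0.0, 8.9, 0.1], [-0.0, 8.9, 0.1], [-0.0, 8.9, 0.1], [-0.0, 8.9, 0.1], [-0.0, 8.9, 0.1]] 7
```

Emit:
{"op": "arm_command", "data": {
  "dp": [
    [25,-16,-4.3],
    [25.4,-16,-0.4],
    [25.2,-16,3.5],
    [24.3,-16,7.3],
    [23,-16,11],
    [20.8,-16,14.3],
    [18.3,-16.2,17.4],
    [0,0,0]
  ],
  "turn": [
    [0,9,0],
    [0,9,0],
    [0,9,0],
    [0,9,0],
    [0,9,0],
    [0,9,0],
    [0,9,0],
    [0,0,0]
  ],
  "gripper": [0.2,0.2,0.2,0.2,0.2,0.2,0.2,0.2]
}}

```text
time_s: 6.4
eef_pos: [481.8, 211.5, 153.1]
orientation: [-0.114, 0.734, 0.66, 0.114]
force: [0.6, -0.1, -0.0]
grip_width: 0.599
```

```bash
sed -i 's/^EYE=.*/EYE=np.array([572.4,-52.4,187.5]); SY=-4.6/' h.py; python3 - <<'E'
from h import *
st()
Rm=toolR(-15,RY); q=RACK+Rm@np.array([0,0,19.])
rows([(q+Rm@np.array([0,0,-50.]),Rm,None),(q,Rm,3)])
w=cams.read_camera('wrist'); pickle.dump(w,open('wrist3.pkl','wb'))
H=(yawM(RY)@hookpts().T).T+RACK
B=(yawM(RY)@np.array([[-7,-45,13],[7,-45,13],[7,45,13],[-7,45,13],[-7,-45,13]],float).T).T+RACK
draw(w,(0,0,640,400),[(H,(0,255,0)),(B,(0,0,255))],'pics/wrist3.png')
E
```

```text
t 6.4 p [481.8 211.5 153.1] theta -18.5 yaw -5.9 hx_z -0.018 J [-0.02  0.24  1.82  0.36  1.1  -0.09] F [ 0.6 -0.1 -0. ] g 0.599
dp [[-7.2, 9.1, 32.4], [0.0, -0.0, 16.7], [0.0, -0.0, 16.7], [0.0, -0.0, 16.7]] 
turn [[-1.0, -3.5, -0.2], [0.0, 0.0, 0.0], [0.0, 0.0, 0.0], [0.0, 0.0, 0.0]] 4
```

View pics/wrist3.png

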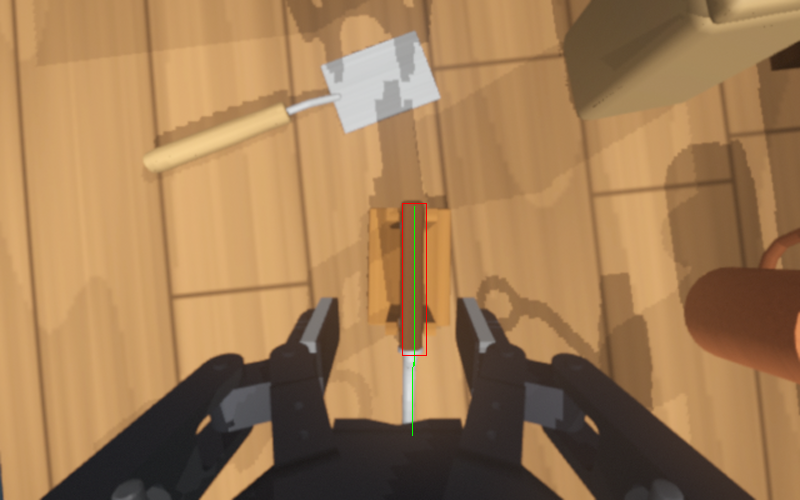

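```bash
sed -i 's/^RACK=.*/RACK=np.array([490.5,222,90.]); RY=-6.4/' h.py; python3 - <<'E'
from h import *
Rm=toolR(-15,RY); q=RACK+Rm@np.array([0,0,19.])
rows([(q+Rm@np.array([0,0,-45.]),Rm,2)])
E
```

```text
dp [[-4.1, 3.1, 19.3], [-3.5, 3.0, 19.4]] 
turn [[-0.5, -1.7, 0.1], [-0.5, -1.7, 0.1]] 2
```

Emit:
{"op": "arm_command", "data": {
  "dp": [
    [-4.1,3.1,19],
    [-3.5,3,19],
    [0,0,0]
  ],
  "turn": [
    [-0.5,-1.7,0],
    [-0.5,-1.7,0],
    [0,0,0]
  ],
  "gripper": [0.2,0.2,0.2]
}}

```text
time_s: 6.82
eef_pos: [495.4, 214.2, 117.7]
orientation: [-0.081, 0.738, 0.663, 0.098]
force: [-1.0, -0.5, 0.6]
grip_width: 0.598
```

```bash
python3 - <<'E'
from h import *
st()
Rm=toolR(-15,RY); q=RACK+Rm@np.array([0,0,19.])
rows([(q,Rm,4)])
w=cams.read_camera('wrist')
B=(yawM(RY)@np.array([[-7,-45,13],[7,-45,13],[7,45,13],[-7,45,13],[-7,-45,13]],float).T).T+RACK
draw(w,(160,100,480,340),[(B,(0,0,255))],'pics/wrist4.png')
E
```

```text
t 6.83 p [495.4 214.2 117.7] theta -14.6 yaw -6.2 hx_z 0.011 J [ 0.03  0.29  1.83  0.3   1.   -0.02] F [-1.  -0.5  0.6] g 0.598
dp [[0.0, -1.5, 11.9], [0.0, -1.5, 11.9], [-0.0, -1.5, 11.9], [-0.0, -1.5, 11.9]] 
turn [[0.1, 0.1, 0.1], [0.1, 0.1, 0.1], [0.1, 0.1, 0.1], [0.1, 0.1, 0.1]] 4
```

View pics/wrist4.png

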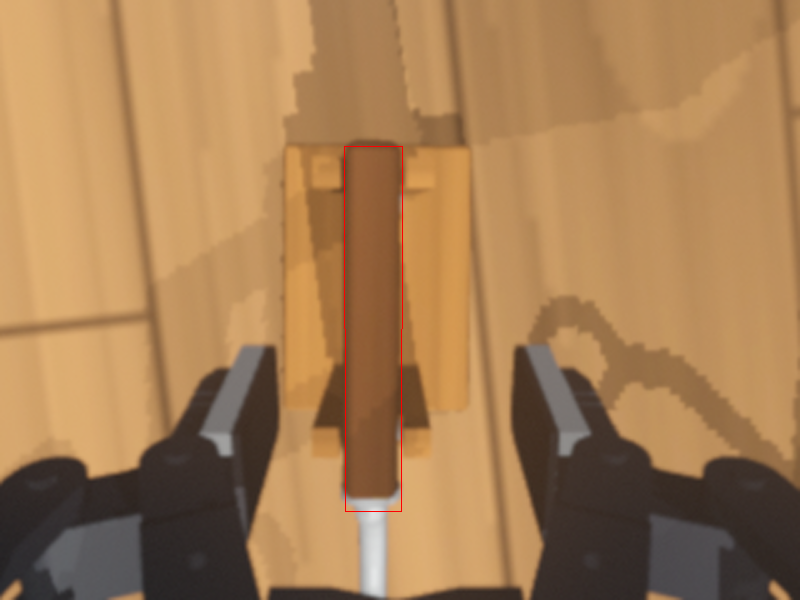

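Emit:
{"op": "arm_command", "data": {
  "dp": [
    [0.5,-1.5,12],
    [0.5,-1.5,12],
    [0.5,-1.5,12],
    [0.5,-1.5,12],
    [0,0,0]
  ],
  "turn": [
    [0,0,0],
    [0,0,0],
    [0,0,0],
    [0,0,0],
    [0,0,0]
  ],
  "gripper": [0.2,0.2,0.2,0.2,0.2],
  "grip_force": 40
}}

```text
time_s: 7.5
eef_pos: [493.0, 229.6, 70.7]
orientation: [-0.08, 0.738, 0.663, 0.099]
force: [0.3, 0.6, -0.1]
grip_width: 0.598
```

```bash
sed -i 's/^RACK=.*/RACK=np.array([490.5,224,90.]); RY=-6.4/' h.py; python3 - <<'E'
from h import *
st()
Rm=toolR(-15,RY); q=RACK+Rm@np.array([0,0,19.])
print(q); rows([(q,Rm,None)])
E
```

```text
t 7.5 p [493.  229.6  70.7] theta -14.6 yaw -6.2 hx_z 0.014 J [ 0.06  0.36  1.87  0.33  0.88 -0.04] F [ 0.3  0.6 -0.1] g 0.598
[491.04815537 228.88691521  71.6474093 ]
dp [[-0.7, -1.8, -1.2]] 
turn [[0.7, 0.4, 0.4]] 1
```

Now close.

Emit:
{"op": "arm_command", "data": {
  "dp": [
    [-0.7,-1.8,-1.2],
    [0,0,0],
    [0,0,0],
    [0,0,0],
    [0,0,0],
    [0,0,0],
    [0,0,0],
    [0,0,0]
  ],
  "turn": [
    [0.7,0.4,0.4],
    [0,0,0],
    [0,0,0],
    [0,0,0],
    [0,0,0],
    [0,0,0],
    [0,0,0],
    [0,0,0]
  ],
  "gripper": [0,-0.3,-0.6,-0.8,-1,-1,-1,-1],
  "grip_force": 40
}}

```text
time_s: 8.5
eef_pos: [491.7, 228.5, 72.5]
orientation: [-0.087, 0.739, 0.661, 0.098]
force: [-0.1, -0.1, -0.7]
grip_width: 0.155
```

```bash
python3 - <<'E'
from h import *
st()
E
```

```text
t 8.5 p [491.7 228.5  72.5] theta -15.1 yaw -6.4 hx_z 0.001 J [ 0.05  0.36  1.87  0.33  0.9  -0.04] F [-0.1 -0.1 -0.7] g 0.155
```

Emit:
{"op": "arm_command", "data": {
  "dp": [
    [2.6,0,-9.7],
    [5.2,0,-19.3],
    [5.2,0,-19.3],
    [5.2,0,-19.3],
    [5.2,0,-19.3],
    [0,0,0]
  ],
  "turn": [
    [0,0,0],
    [0,0,0],
    [0,0,0],
    [0,0,0],
    [0,0,0],
    [0,0,0]
  ],
  "gripper": [-1,-1,-1,-1,-1,-1]
}}

```text
time_s: 9.25
eef_pos: [491.7, 228.5, 168.0]
orientation: [-0.087, 0.739, 0.661, 0.098]
force: [0.1, 1.0, -1.6]
grip_width: 0.156
```

```bash
cat >> h.py <<'E'
TILT=15.
def hookpose(beta=TILT,off=(0,0)):
    p,Rm,_=cur(); H=p+Rm@np.array([0,0,-19.])
    Rh=Rm@R.from_euler('y',-beta,degrees=True).as_matrix()  # cols: hook y, hook x, -hook z
    return H,np.c_[Rh[:,1],Rh[:,0],-Rh[:,2]]
E
python3 - <<'E'
from h import *
st()
H,Rh=hookpose(); print(H,Rh.round(2).tolist())
for n in ('side','wrist','top'):
    w=cams.read_camera(n); pickle.dump(w,open(n+'5.pkl','wb'))
    P=[((Rh@hookpts().T).T+H,(0,255,0))]
    c=proj(w,H)[0].astype(int)
    crop=(0,0,640,400) if n=='wrist' else (max(c[0]-80,0),c[1]-60,c[0]+80,c[1]+60)
    draw(w,crop,P,f'pics/{n}5.png')
E
```

```text
t 9.25 p [491.7 228.5 168. ] theta -15.1 yaw -6.5 hx_z 0.002 J [0.05 0.24 1.76 0.29 1.11 0.04] F [ 0.1  1.  -1.6] g 0.156
[491.06201204 223.64587557 186.32001542] [[0.99, 0.11, -0.0], [-0.11, 0.99, -0.0], [0.0, 0.0, 1.0]]
```

View pics/side5.png

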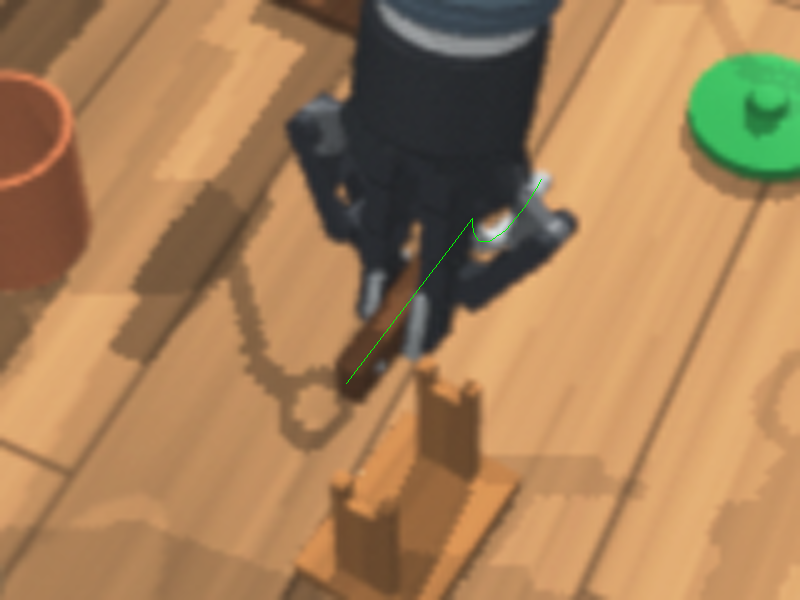

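View pics/wrist5.png

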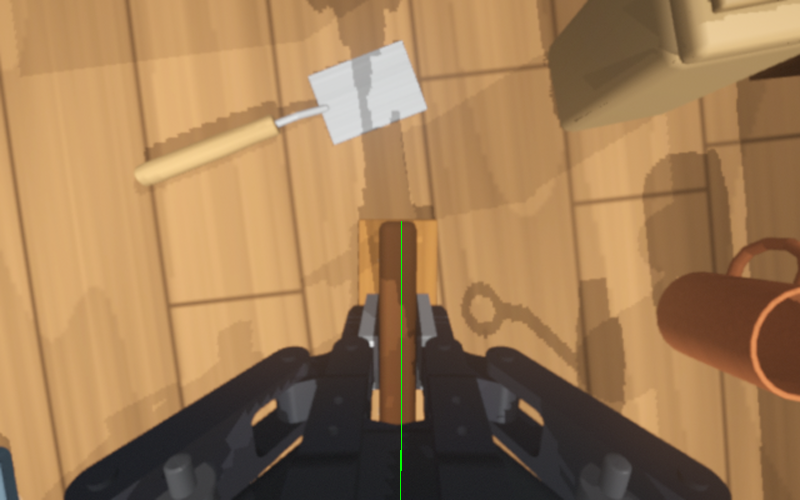

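View pics/top5.png

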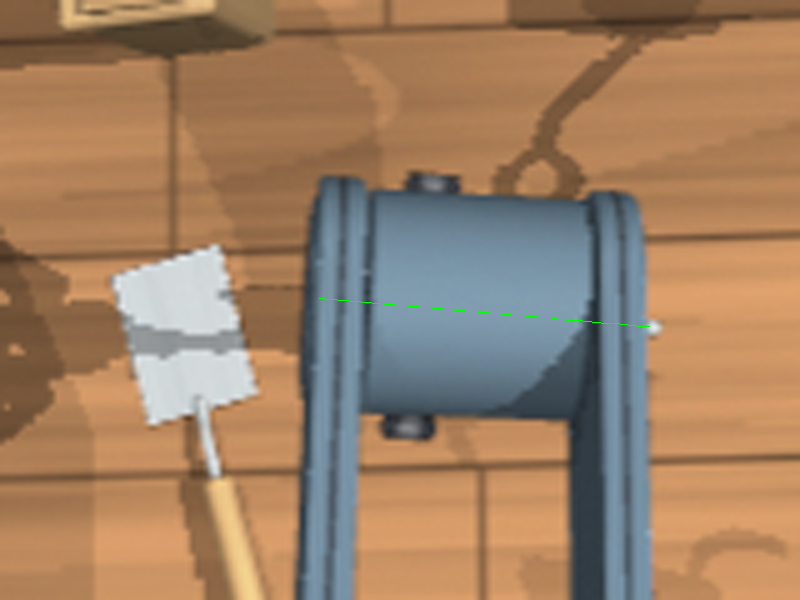

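```bash
cat >> h.py <<'E'
def hk(C,thh,yaw=SY,beta=TILT,L=100.):
    "TCP pose for bow centre C, hook slope thh"
    Rm=toolR(thh-beta,yaw); Rh=toolR(thh,yaw)
    return C+Rh@np.array([L,0,0])+Rm@np.array([0,0,19.]),Rm
def Cof(dy,dz): return EYE+yawM(SY)@np.array([0,dy,45.+dz])
def hst():
    H,Rh=hookpose(); C=H+Rh@np.array([0,-100,0]); tip=H+Rh@np.array([0,-119,-40.8])
    f=lambda X:(yawM(SY).T@(X-EYE)).round(1)
    print('C rel',f(C)-[0,0,45],'tip rel eye',f(tip),'H rel',f(H)); st()
E
python3 - <<'E'
from h import *
hst()
rows([(*hk(Cof(90,10),-42),None)])
E
```

```text
C rel [-108.1  168.3  -48.8] tip rel eye [-108.8  149.4  -44.6] H rel [-104.8  268.3   -3.8]
t 9.4 p [489.9 228.3 165.3] theta -15.0 yaw -6.5 hx_z -0.003 J [0.05 0.24 1.77 0.29 1.11 0.04] F [-0.1 -0.5 -1.1] g 0.161
dp [[-10.4, 21.5, -30.5], [-5.9, 21.3, -31.8], [-1.3, 21.2, -32.4], [3.3, 21.1, -32.3], [7.9, 21.0, -31.6]] 
turn [[0.2, 8.4, -0.3], [0.2, 8.4, -0.3], [0.2, 8.4, -0.3], [0.2, 8.4, -0.3], [0.2, 8.4, -0.3]] 5
```

Emit:
{"op": "arm_command", "data": {
  "dp": [
    [-10.4,21.5,-30.5],
    [-6,21.3,-32],
    [-1.3,21.2,-32.4],
    [3.3,21,-32.3],
    [8,21,-31.6],
    [0,0,0]
  ],
  "turn": [
    [0.2,8.4,-0.3],
    [0.2,8.4,-0.3],
    [0.2,8.4,-0.3],
    [0.2,8.4,-0.3],
    [0.2,8.4,-0.3],
    [0,0,0]
  ],
  "gripper": [-1,-1,-1,-1,-1,-1]
}}

```text
time_s: 10.15
eef_pos: [587.4, 125.2, 295.6]
orientation: [-0.334, 0.642, 0.591, 0.355]
force: [-0.7, -0.8, -1.9]
grip_width: 0.152
```

```bash
python3 - <<'E'
from h import *
hst()
rows([(*hk(Cof(30,0),-42),4)])
E
```

```text
C rel [ 0.5 89.5  4.3] tip rel eye [  0.  103.7   6.6] H rel [  0.8 162.1 118. ]
t 10.15 p [587.4 125.2 295.6] theta -58.4 yaw -4.4 hx_z -0.009 J [-0.49  0.42  1.57  0.9   1.67 -0.57] F [-0.7 -0.8 -1.9] g 0.152
dp [[-9.0, -0.2, -11.5], [-9.1, -0.2, -11.4], [-9.1, -0.2, -11.4], [-9.2, -0.2, -11.3]] 
turn [[-0.1, -0.4, -0.1], [-0.1, -0.4, -0.1], [-0.1, -0.4, -0.1], [-0.1, -0.4, -0.1]] 4
```

Emit:
{"op": "arm_command", "data": {
  "dp": [
    [-9,0,-11.5],
    [-9,0,-11.4],
    [-9,0,-11.4],
    [-9,0,-11.3],
    [0,0,0]
  ],
  "turn": [
    [0,-0.4,0],
    [0,-0.4,0],
    [0,-0.4,0],
    [0,-0.4,0],
    [0,0,0]
  ],
  "gripper": [-1,-1,-1,-1,-1]
}}

```text
time_s: 10.78
eef_pos: [580.7, 66.1, 287.6]
orientation: [-0.326, 0.647, 0.597, 0.343]
force: [-1.1, -0.2, -1.8]
grip_width: 0.159
```

```bash
python3 - <<'E'
from h import *
hst()
H,Rh=hookpose()
for n in ('side','top'):
    w=cams.read_camera(n); pickle.dump(w,open(n+'6.pkl','wb'))
    P=[((Rh@hookpts().T).T+H,(0,255,0))]+[(ringpts(EYE,SY,EYE[2],r),(0,0,255)) for r in (11.5,19.5)]
    c=proj(w,EYE)[0].astype(int)
    draw(w,(c[0]-48,c[1]-36,c[0]+48,c[1]+36),P,f'pics/{n}6.png')
    draw(w,(0,0,640,400),[],f'pics/{n}6f.png')
E
```

```text
C rel [-1.3 28.1 -0.6] tip rel eye [-1.9 40.9  1.2] H rel [ -1.  102.9 110.6]
t 10.78 p [580.7  66.1 287.6] theta -56.5 yaw -4.2 hx_z -0.012 J [-0.57  0.44  1.53  0.83  1.73 -0.6 ] F [-1.1 -0.2 -1.8] g 0.159
```

View pics/side6.png

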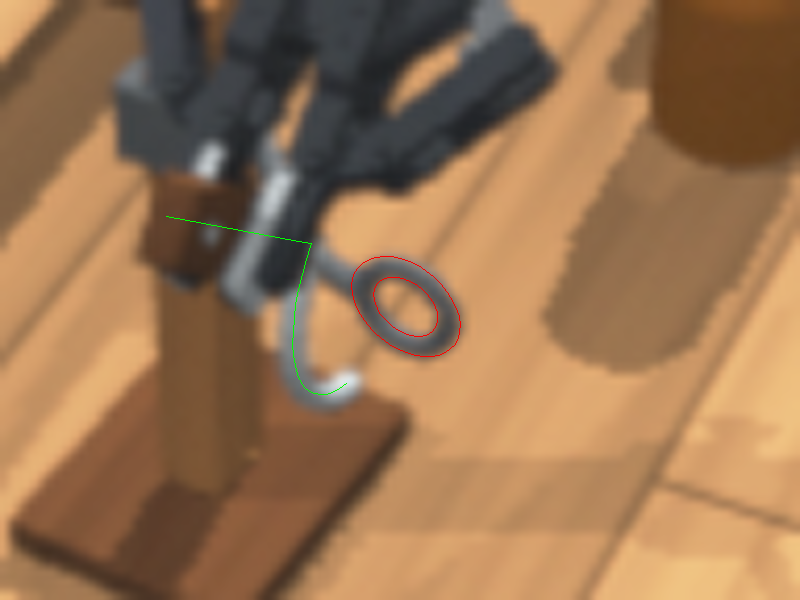

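View pics/top6.png

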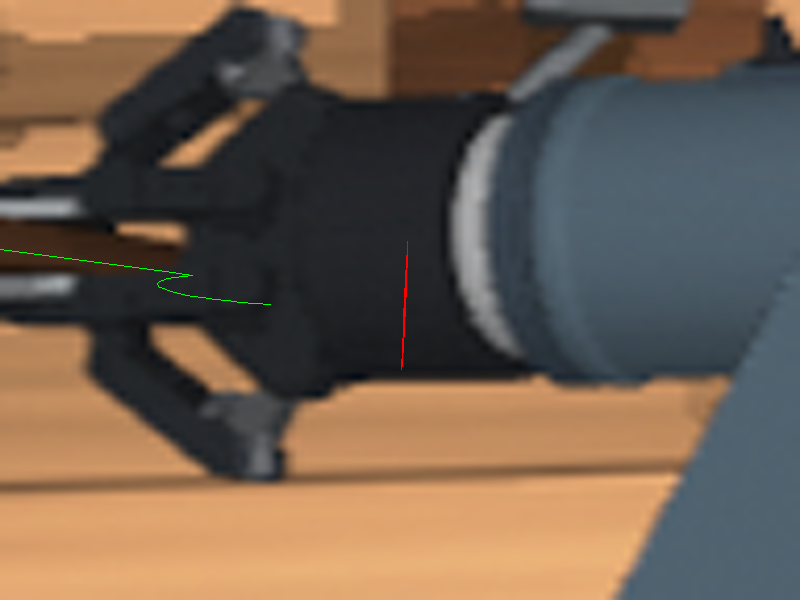

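View pics/side6f.png

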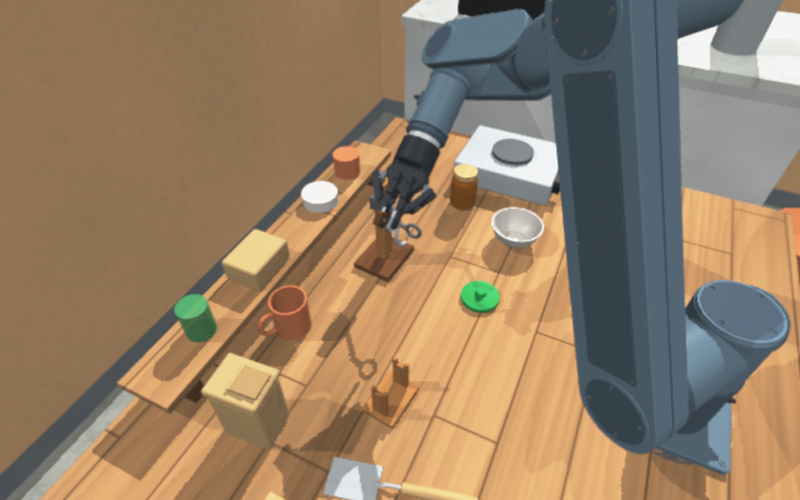

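```bash
python3 - <<'E'
from h import *
hst()
rows([(*hk(Cof(0,0),-43),3)])
E
```

```text
C rel [-1.5 29.  -0.6] tip rel eye [-2.1 41.8  1.3] H rel [ -1.2 103.8 110.7]
t 10.88 p [580.5  67.  287.8] theta -56.5 yaw -4.2 hx_z -0.012 J [-0.57  0.44  1.53  0.83  1.73 -0.6 ] F [-0.1  0.3 -1.9] g 0.157
dp [[-4.8, 0.4, -9.0], [-4.7, 0.4, -9.0], [-4.6, 0.5, -9.1]] 
turn [[-0.2, 0.5, -0.1], [-0.2, 0.5, -0.1], [-0.2, 0.5, -0.1]] 3
```

Emit:
{"op": "arm_command", "data": {
  "dp": [
    [-4.8,0.5,-9],
    [-4.7,0.5,-9],
    [-4.6,0.5,-9],
    [0,0,0]
  ],
  "turn": [
    [-0.2,0.5,-0.1],
    [-0.2,0.5,-0.1],
    [-0.2,0.5,-0.1],
    [0,0,0]
  ],
  "gripper": [-1,-1,-1,-1]
}}

```text
time_s: 11.38
eef_pos: [579.6, 35.1, 290.8]
orientation: [-0.33, 0.642, 0.593, 0.357]
force: [0.3, -0.1, -1.7]
grip_width: 0.157
```

```bash
cat > look.py <<'E'
from h import *
import sys
def look(tag,z=(48,36)):
    hst()
    H,Rh=hookpose()
    w=cams.read_camera('side'); pickle.dump(w,open('side'+tag+'.pkl','wb'))
    P=[((Rh@hookpts().T).T+H,(0,255,0))]+[(ringpts(EYE,SY,EYE[2],r),(0,0,255)) for r in (11.5,19.5)]
    c=proj(w,EYE)[0].astype(int)
    draw(w,(c[0]-z[0],c[1]-z[1],c[0]+z[0],c[1]+z[1]),P,f'pics/side{tag}.png')
E
python3 - <<'E'
from look import *
look('7')
rows([(*hk(Cof(0,0),a),None) for a in (-35,-27,-19)])
E
```

```text
C rel [ 0.3 -1.2 -0.1] tip rel eye [ 0.2 12.8  2.2] H rel [  0.2  71.7 113.3]
t 11.38 p [579.6  35.1 290.8] theta -58.2 yaw -4.5 hx_z -0.001 J [-0.63  0.46  1.51  0.83  1.77 -0.64] F [ 0.3 -0.1 -1.7] g 0.157
dp [[-6.9, -0.1, 14.0], [-7.2, -0.0, 13.0], [-7.2, 0.0, 13.0]] 
turn [[-0.1, -8.2, 0.0], [-0.0, -8.0, -0.0], [-0.0, -8.0, 0.0]] 3
```

View pics/side7.png

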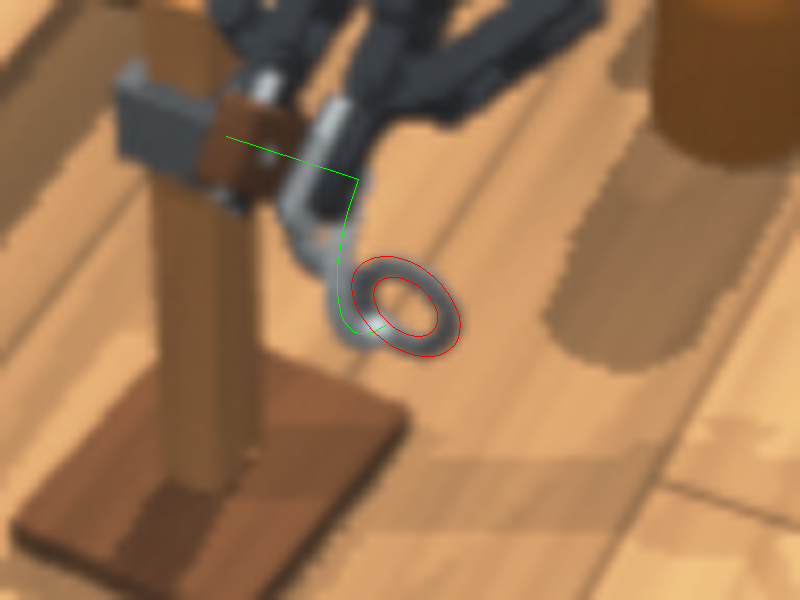

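```bash
python3 - <<'E'
from h import *
rows([(*hk(Cof(0,1.2),a),None) for a in (-37,-31,-25,-19)])
E
```

```text
dp [[-3.9, -0.1, 10.2], [-5.2, -0.0, 9.9], [-5.2, 0.0, 9.9], [-5.2, -0.0, 9.9]] 
turn [[-0.1, -6.2, 0.0], [-0.0, -6.0, 0.0], [0.0, -6.0, -0.0], [-0.0, -6.0, 0.0]] 4
```

Emit:
{"op": "arm_command", "data": {
  "dp": [
    [-4,0,10.2],
    [-5.2,0,9.9],
    [-5.2,0,9.9],
    [0,0,0]
  ],
  "turn": [
    [-0.1,-6.2,0],
    [0,-6,0],
    [0,-6,0],
    [0,0,0]
  ],
  "gripper": [-1,-1,-1,-1]
}}

```text
time_s: 11.92
eef_pos: [580.5, 50.5, 260.2]
orientation: [-0.23, 0.692, 0.638, 0.249]
force: [0.1, -0.3, -1.4]
grip_width: 0.155
```

```bash
python3 - <<'E'
from look import *
look('8',(32,24))
rows([(*hk(Cof(0,1.2),a),None) for a in (-19,-13,-7)])
E
```

```text
C rel [-0.2  0.1  0.8] tip rel eye [-0.2 -0.2  0.8] H rel [-0.1 91.1 87.4]
t 11.93 p [580.5  50.5 260.2] theta -39.6 yaw -4.6 hx_z -0.001 J [-0.49  0.37  1.51  0.62  1.58 -0.51] F [ 0.1 -0.3 -1.4] g 0.155
dp [[-4.0, 0.2, 8.8], [-5.2, -0.0, 9.9], [-5.2, 0.0, 9.9]] 
turn [[-0.1, -5.7, -0.1], [0.0, -6.0, 0.0], [0.0, -6.0, -0.0]] 3
```

View pics/side8.png

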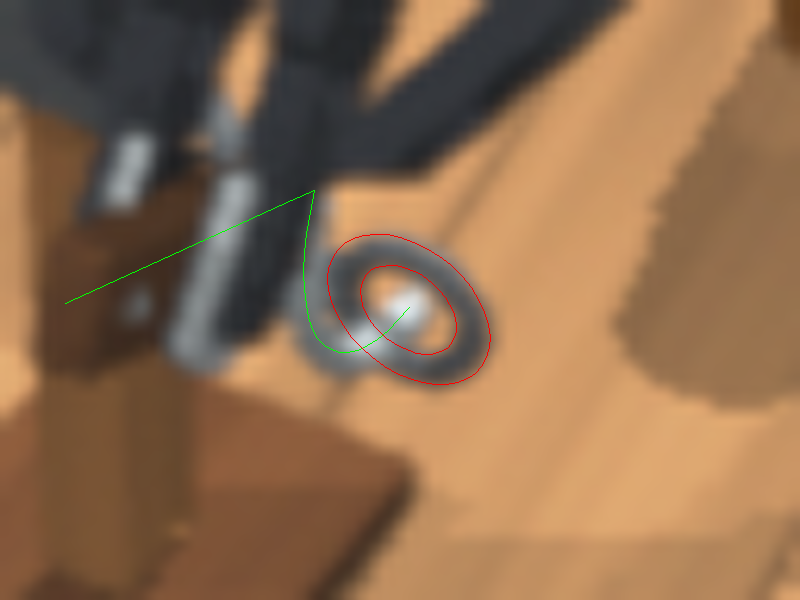

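Emit:
{"op": "arm_command", "data": {
  "dp": [
    [-4,0.2,8.8],
    [-5.2,0,9.9],
    [-5.2,0,9.9],
    [-5.2,0,9.9]
  ],
  "turn": [
    [-0.1,-5.7,0],
    [0,-6,0],
    [0,-6,0],
    [0,-6,0]
  ],
  "gripper": [-1,-1,-1,-1]
}}

```text
time_s: 12.48
eef_pos: [580.1, 48.9, 213.7]
orientation: [-0.096, 0.731, 0.668, 0.099]
force: [0.0, 0.4, -2.1]
grip_width: 0.161
```

```bash
python3 - <<'E'
from look import *
look('9',(32,24))
rows([(*hk(Cof(0,1),a),None) for a in (5,11,17,23)])
E
```

```text
C rel [-1.3 -3.6 -2. ] tip rel eye [ -1.8 -22.    1.9] H rel [-0.4 96.4 44.5]
t 12.47 p [580.1  48.9 213.7] theta -15.9 yaw -5.1 hx_z -0.008 J [-0.28  0.33  1.52  0.28  1.37 -0.25] F [ 0.   0.4 -2.1] g 0.161
dp [[-2.1, 1.1, 6.7], [-5.2, -0.0, 9.9], [-5.2, 0.0, 9.9], [-5.2, -0.0, 9.9]] 
turn [[-0.4, -5.7, -0.5], [0.0, -6.0, 0.0], [0.0, -6.0, 0.0], [0.0, -6.0, -0.0]] 4
```

View pics/side9.png

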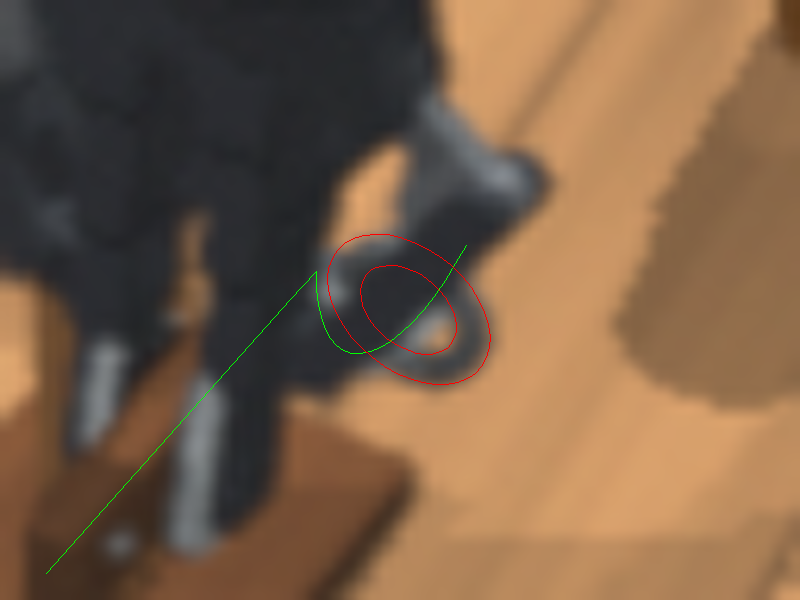

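Emit:
{"op": "arm_command", "data": {
  "dp": [
    [-1,1.1,2.5],
    [-4.5,0,8],
    [-5,0,9.5]
  ],
  "turn": [
    [-0.4,-3,-0.5],
    [0,-6,0],
    [0,-6,0]
  ],
  "gripper": [-1,-1,-1]
}}

```text
time_s: 12.9
eef_pos: [578.8, 41.9, 189.5]
orientation: [-0.008, 0.737, 0.676, 0.003]
force: [0.1, -0.7, -1.6]
grip_width: 0.156
```

```bash
python3 - <<'E'
from look import *
hst()
rows([(*hk(Cof(0,1),a),None) for a in (20,26,32,38)])
E
```

```text
C rel [-1.3 -2.8  0.5] tip rel eye [ -1.7 -31.2  10.6] H rel [-1.  94.2 21. ]
t 12.9 p [578.8  41.9 189.5] theta -0.8 yaw -4.9 hx_z -0.007 J [-0.13  0.35  1.52  0.01  1.29 -0.05] F [ 0.1 -0.7 -1.6] g 0.156
dp [[-2.3, 1.2, 9.1], [-5.2, 0.0, 9.9], [-5.2, -0.0, 9.9], [-5.2, 0.0, 9.9]] 
turn [[-0.4, -5.8, -0.3], [-0.0, -6.0, -0.0], [-0.0, -6.0, 0.0], [0.0, -6.0, -0.0]] 4
```

Emit:
{"op": "arm_command", "data": {
  "dp": [
    [-2.3,1.2,9],
    [-4.8,0,9.7],
    [-4.8,0,9.7]
  ],
  "turn": [
    [-0.4,-5.8,-0.3],
    [0,-6,0],
    [0,-6,0]
  ],
  "gripper": [-1,-1,-1]
}}

```text
time_s: 13.28
eef_pos: [576.6, 25.6, 159.7]
orientation: [0.097, 0.728, 0.669, -0.113]
force: [0.4, -1.1, -1.6]
grip_width: 0.156
```

```bash
python3 - <<'E'
from look import *
look('10',(48,36))
rows([(*hk(Cof(0,1),a),None) for a in (37,43,49,55)])
E
```

```text
C rel [-1.8 -1.1 -1.6] tip rel eye [ -2.3 -38.9  18.9] H rel [-1.9 83.6 -9.7]
t 13.28 p [576.6  25.6 159.7] theta 17.1 yaw -4.9 hx_z -0.01 J [ 0.03  0.42  1.52 -0.31  1.26  0.22] F [ 0.4 -1.1 -1.6] g 0.156
dp [[-5.4, 3.4, 3.4], [-5.2, 0.0, 9.9], [-5.2, -0.0, 9.9], [-5.2, 0.0, 9.9]] 
turn [[-0.8, -4.7, -0.0], [0.0, -6.0, 0.0], [0.0, -6.0, -0.0], [-0.0, -6.0, -0.0]] 4
```

View pics/side10.png

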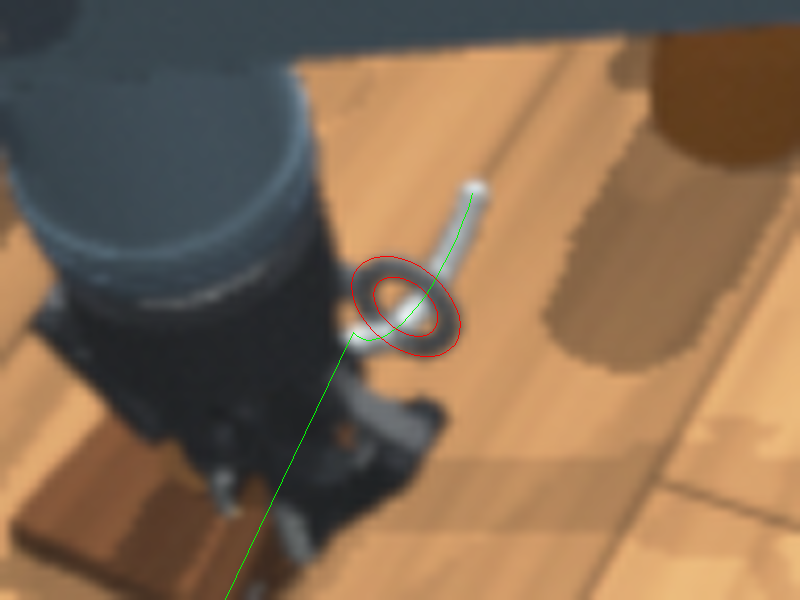

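Emit:
{"op": "arm_command", "data": {
  "dp": [
    [-4.5,2.5,4],
    [-5,0,9.9],
    [-5,0,9.9]
  ],
  "turn": [
    [-0.8,-4.7,0],
    [0,-6,0],
    [0,-6,0]
  ],
  "gripper": [-1,-1,-1]
}}

```text
time_s: 13.7
eef_pos: [573.8, 1.1, 139.1]
orientation: [0.193, 0.705, 0.647, -0.218]
force: [0.2, 0.1, -1.3]
grip_width: 0.159
```

```bash
python3 - <<'E'
from look import *
hst()
rows([(*hk(Cof(0,0),a),None) for a in (55,61,67,73)])
E
```

```text
C rel [-2.5 -1.8 -2.3] tip rel eye [ -3.  -45.   30.1] H rel [ -2.6  64.  -32.6]
t 13.7 p [573.8   1.1 139.1] theta 33.8 yaw -5.1 hx_z -0.009 J [ 0.14  0.52  1.53 -0.59  1.3   0.45] F [ 0.2  0.1 -1.3] g 0.159
dp [[-5.2, 3.0, 7.2], [-5.2, 0.0, 9.9], [-5.2, 0.0, 9.9], [-5.2, -0.0, 9.9]] 
turn [[-0.7, -6.2, -0.1], [0.0, -6.0, 0.0], [-0.0, -6.0, -0.0], [-0.0, -6.0, -0.0]] 4
```

Emit:
{"op": "arm_command", "data": {
  "dp": [
    [-5.2,3,7.2],
    [-5.4,0.5,9.9],
    [-5.4,0.5,9.7]
  ],
  "turn": [
    [-0.7,-6.2,0],
    [-0.1,-6,0],
    [-0.1,-6,0]
  ],
  "gripper": [-1,-1,-1]
}}

```text
time_s: 14.08
eef_pos: [572.0, -31.7, 126.0]
orientation: [0.293, 0.662, 0.607, -0.327]
force: [1.3, 0.1, -2.4]
grip_width: 0.16
```

```bash
python3 - <<'E'
from look import *
look('11',(48,36))
rows([(*hk(Cof(0,0),a),None) for a in (70,75)])
E
```

```text
C rel [-1.4 -3.3 -2.7] tip rel eye [ -1.8 -48.3  43.9] H rel [ -1.8  35.6 -49.8]
t 14.07 p [572.  -31.7 126. ] theta 52.1 yaw -5.2 hx_z -0.008 J [ 0.22  0.66  1.54 -0.86  1.41  0.67] F [ 1.3  0.1 -2.4] g 0.16
dp [[-4.4, 3.4, -1.5], [-4.3, 0.0, 8.2]] 
turn [[-0.9, -2.6, 0.3], [0.0, -5.0, -0.0]] 2
```

View pics/side11.png

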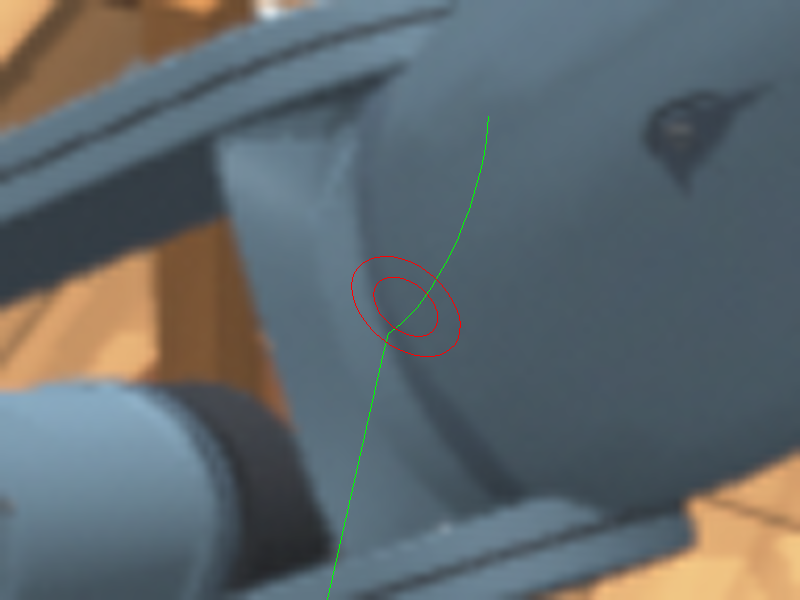

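```bash
python3 - <<'E'
from look import *
hst()
rows([(*hk(Cof(1,-3),75),2)])
E
```

```text
C rel [-2.3 -3.3 -5.3] tip rel eye [ -2.7 -48.2  41.5] H rel [ -3.1  35.2 -52.6]
t 14.12 p [570.6 -32.  123.3] theta 52.4 yaw -5.2 hx_z -0.013 J [ 0.22  0.67  1.54 -0.87  1.41  0.67] F [-0.6 -0.1 -2.6] g 0.159
dp [[-3.0, 1.8, 3.8], [-2.8, 1.8, 4.0]] 
turn [[-0.5, -3.8, 0.2], [-0.5, -3.8, 0.2]] 2
```

Emit:
{"op": "arm_command", "data": {
  "dp": [
    [-3.5,1.8,3],
    [-3.5,1.8,3],
    [0,0,0]
  ],
  "turn": [
    [-0.5,-3.8,0],
    [-0.5,-3.8,0],
    [0,0,0]
  ],
  "gripper": [-1,-1,-1]
}}

```text
time_s: 14.5
eef_pos: [570.1, -41.1, 120.4]
orientation: [0.329, 0.638, 0.59, -0.37]
force: [1.0, 2.8, 0.2]
grip_width: 0.157
```

```bash
python3 - <<'E'
from look import *
hst()
H,Rh=hookpose()
w=cams.read_camera('wrist'); P=[((Rh@hookpts().T).T+H,(0,255,0))]+[(ringpts(EYE,SY,EYE[2],r),(0,0,255)) for r in (11.5,19.5)]
draw(w,(0,0,640,400),P,'pics/w12.png')
w=cams.read_camera('top')
draw(w,(280,160,376,232),P,'pics/t12.png')
E
```

```text
C rel [-1.6  0.4 -6.2] tip rel eye [ -1.7 -44.   46.1] H rel [ -3.   27.4 -57.4]
t 14.5 p [570.1 -41.1 120.4] theta 59.3 yaw -4.9 hx_z -0.016 J [ 0.24  0.73  1.54 -0.95  1.46  0.74] F [1.  2.8 0.2] g 0.157
```

View pics/w12.png

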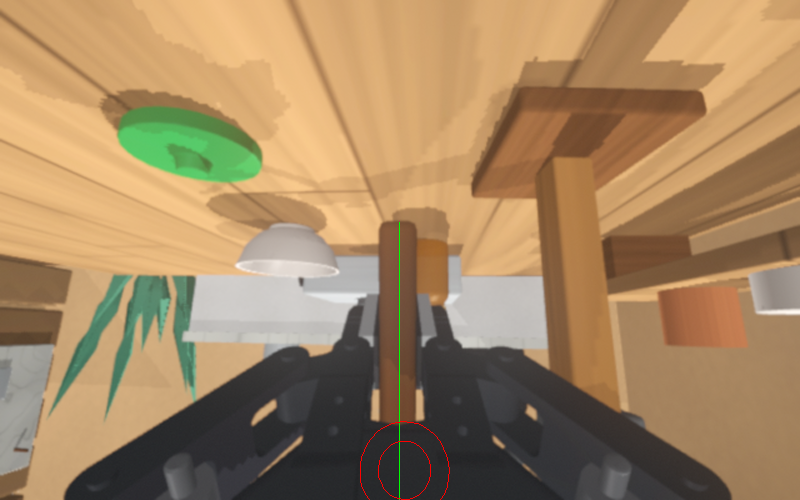

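View pics/t12.png

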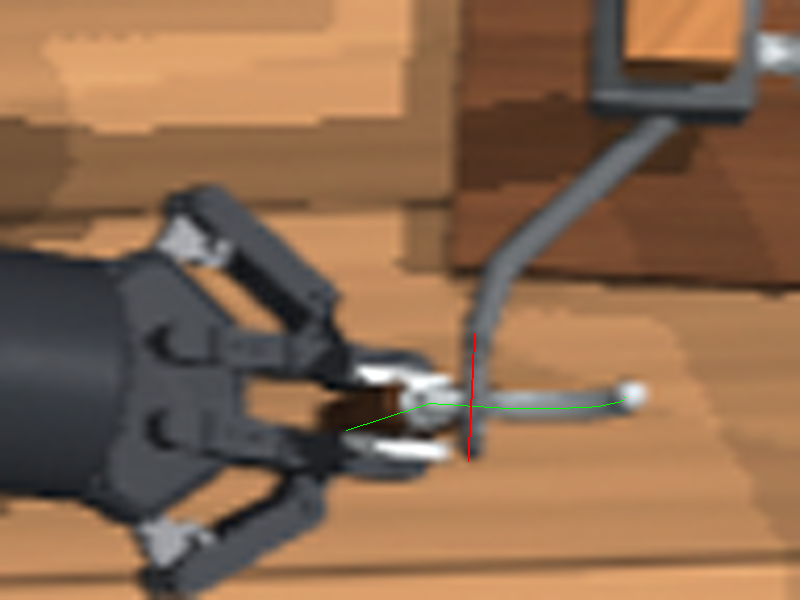

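Emit:
{"op": "arm_command", "data": {
  "dp": [
    [0.3,0.3,-1],
    [0,0,0],
    [0,0,0]
  ],
  "turn": [
    [0,0,0],
    [0,0,0],
    [0,0,0]
  ],
  "gripper": [-1,-1,-1],
  "grip_force": 20
}}

```text
time_s: 14.98
eef_pos: [570.4, -40.5, 120.9]
orientation: [0.327, 0.641, 0.59, -0.367]
force: [0.0, 2.9, -3.7]
grip_width: 0.155
```

```bash
python3 - <<'E'
from look import *
hst()
E
```

```text
C rel [-1.6  0.2 -5.8] tip rel eye [ -1.9 -44.2  46.2] H rel [ -2.6  27.9 -56.8]
t 14.97 p [570.4 -40.5 120.9] theta 58.9 yaw -5.2 hx_z -0.014 J [ 0.24  0.73  1.53 -0.95  1.46  0.73] F [ 0.   2.9 -3.7] g 0.155
```

Emit:
{"op": "arm_command", "data": {
  "dp": [
    [0,0,0],
    [0,0,0],
    [0,0,0],
    [0,0,0],
    [0,0,0]
  ],
  "turn": [
    [0,0,0],
    [0,0,0],
    [0,0,0],
    [0,0,0],
    [0,0,0]
  ],
  "gripper": [-0.6,-0.5,-0.4,-0.2,0]
}}

```text
time_s: 15.6
eef_pos: [571.1, -41.8, 123.7]
orientation: [0.329, 0.641, 0.589, -0.368]
force: [0.6, 0.0, 0.9]
grip_width: 0.5
```

```bash
python3 - <<'E'
from look import *
st()
w=cams.read_camera('wrist');draw(w,(0,0,640,400),[],'pics/w13.png')
w=cams.read_camera('top');draw(w,(280,160,376,232),[],'pics/t13.png')
E
```

```text
t 15.6 p [571.1 -41.8 123.7] theta 59.1 yaw -5.2 hx_z -0.012 J [ 0.24  0.72  1.53 -0.95  1.47  0.73] F [0.6 0.  0.9] g 0.5
```

View pics/w13.png

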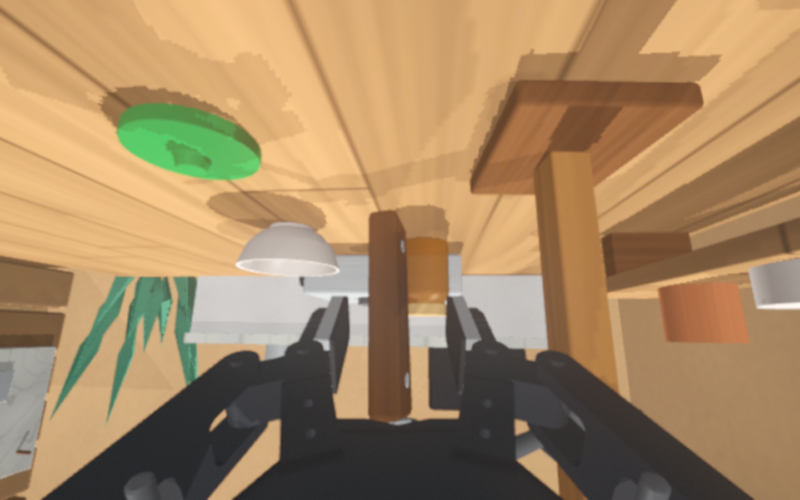

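View pics/t13.png

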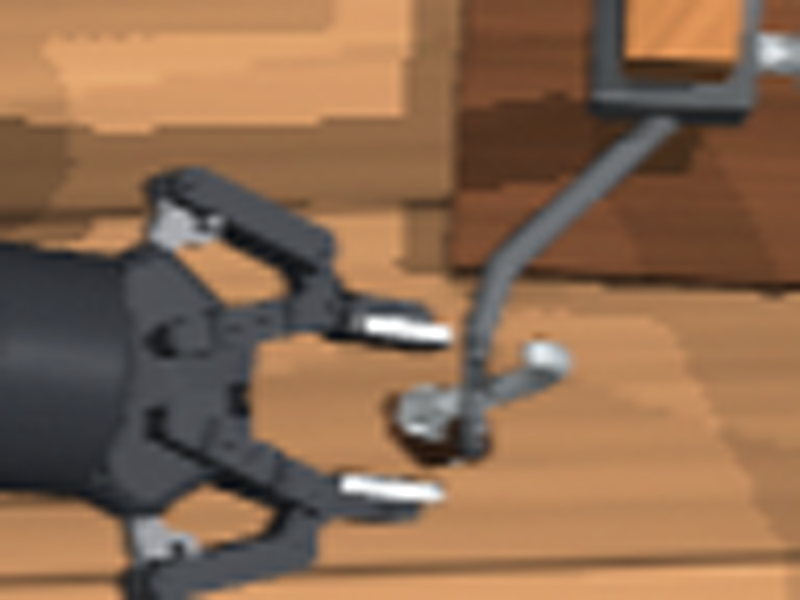

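Emit:
{"op": "arm_command", "data": {
  "dp": [
    [0,0,0],
    [0,0,0],
    [0,0,-15],
    [0,0,-25],
    [0,0,-35],
    [0,0,-50],
    [0,0,-50],
    [0,0,0]
  ],
  "turn": [
    [0,0,0],
    [0,0,0],
    [0,0,0],
    [0,0,0],
    [0,0,0],
    [0,0,0],
    [0,0,0],
    [0,0,0]
  ],
  "gripper": [0.5,0.8,0.8,0.8,0.8,0.8,0.8,0.8]
}}

```text
time_s: 16.7
eef_pos: [585.8, 115.9, 218.3]
orientation: [0.328, 0.641, 0.589, -0.367]
force: [0.5, -0.1, -0.4]
grip_width: 0.901
```

```bash
python3 - <<'E'
from look import *
st()
for n in('wrist','top'):
    w=cams.read_camera(n);pickle.dump(w,open(n+'14.pkl','wb'));draw(w,(0,0,640,400) if n=='wrist' else (280,160,376,232),[(ringpts(EYE,SY,EYE[2],11.5),(0,0,255))],f'pics/{n}14.png')
E
```

```text
t 16.7 p [585.8 115.9 218.3] theta 58.9 yaw -5.2 hx_z -0.012 J [ 0.45  0.74  1.21 -0.85  1.79  0.6 ] F [ 0.5 -0.1 -0.4] g 0.901
```

View pics/wrist14.png

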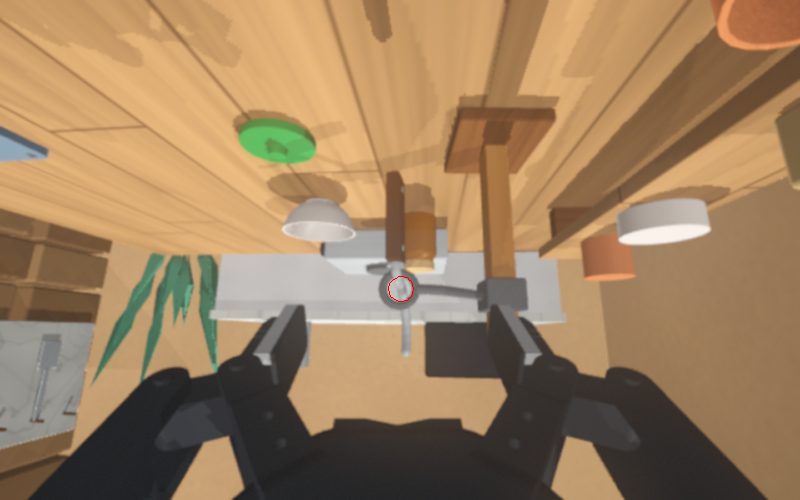

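View pics/top14.png

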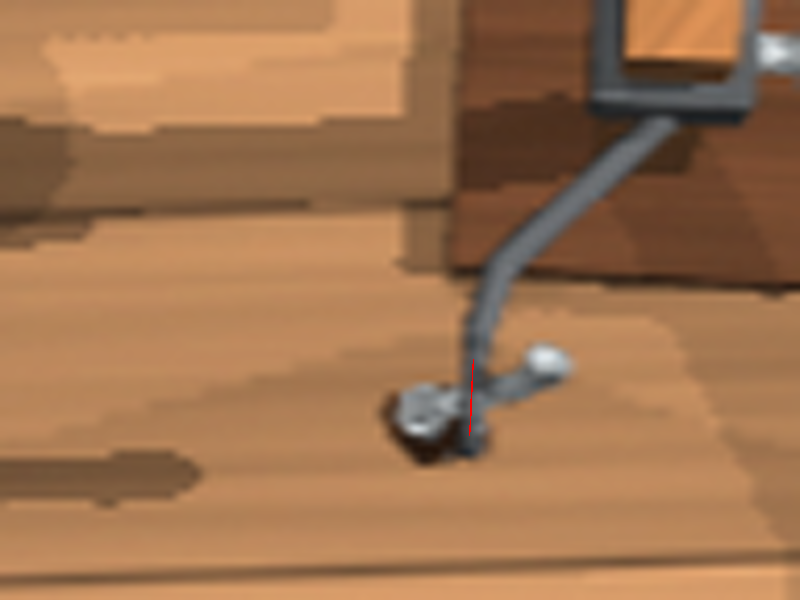

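Emit:
{"op": "arm_command", "data": {
  "dp": [
    [0,0,-30],
    [0,0,0],
    [0,0,0],
    [0,0,0],
    [0,0,0],
    [0,0,0],
    [0,0,0],
    [0,0,0],
    [0,0,0],
    [0,0,0]
  ],
  "turn": [
    [0,0,0],
    [0,0,0],
    [0,0,0],
    [0,0,0],
    [0,0,0],
    [0,0,0],
    [0,0,0],
    [0,0,0],
    [0,0,0],
    [0,0,0]
  ],
  "gripper": [0.8,0.8,0.8,0.8,0.8,0.8,0.8,0.8,0.8,0.8]
}}

```text
time_s: 18.05
eef_pos: [585.4, 132.8, 227.9]
orientation: [0.324, 0.64, 0.588, -0.375]
force: [0.3, 0.5, -0.7]
grip_width: 0.896
```

```bash
python3 - <<'E'
from look import *
st()
ws=[cams.read_camera('top') for _ in range(6)]
a=load('top14'); w=ws[-1]
f=lambda p:p['img'][170:225,310:360].astype(int)
print('diff 1.3s',abs(f(a)-f(w)).max(),'0.3s',abs(f(ws[0])-f(w)).max())
draw(w,(280,160,376,232),[],'pics/t15.png')
tip=(280+547/8.333-.5,160+360/8.333-.5); hb=(280+425/8.333-.5,160+435/8.333-.5)
g=lambda X:(yawM(SY).T@(X-EYE)).round(1)
print('tip',g(onz(w,tip,244)),'handle',g(onz(w,hb,125)))
s=cams.read_camera('side');draw(s,(0,0,640,400),[],'pics/s15.png')
k=cams.read_camera('wrist');draw(k,(220,100,420,300),[],'pics/w15.png')
E
```

```text
t 18.05 p [585.4 132.8 227.9] theta 59.4 yaw -5.7 hx_z -0.025 J [ 0.47  0.76  1.15 -0.85  1.85  0.58] F [ 0.3  0.5 -0.7] g 0.896
diff 1.3s 19 0.3s 3
tip [  6.6 -21.1  56.5] handle [ -7.2  13.5 -62.5]
```

View pics/w15.png

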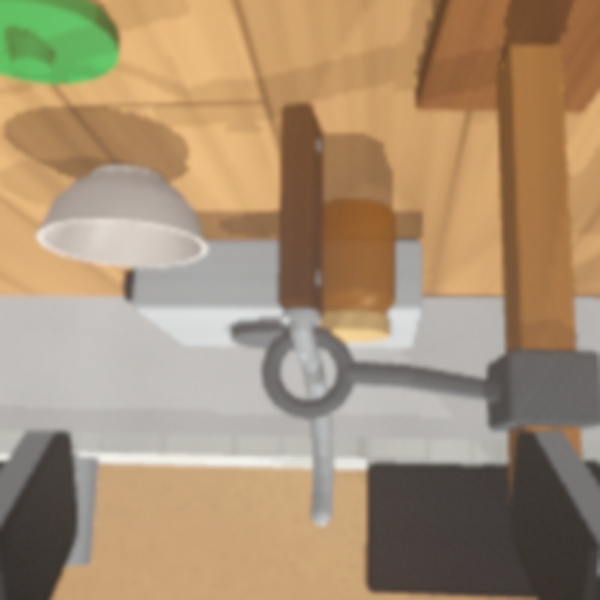

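View pics/t15.png

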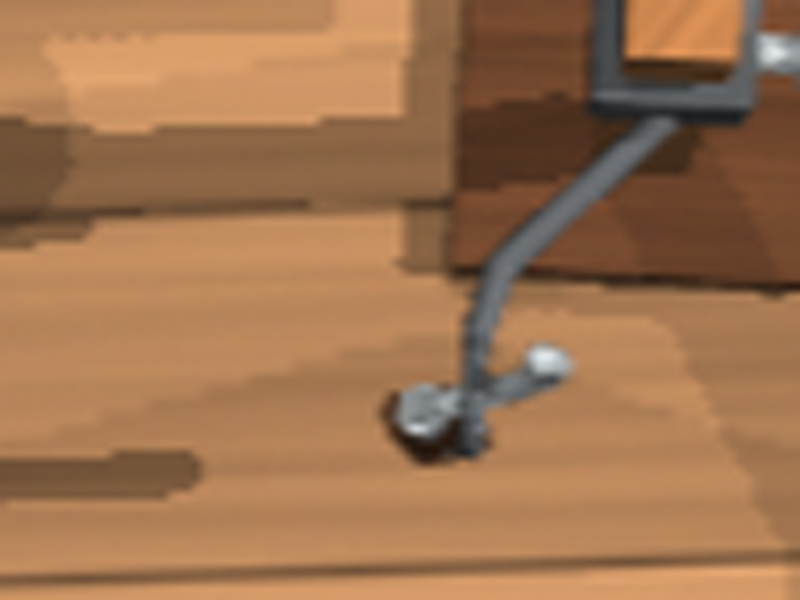

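View pics/s15.png

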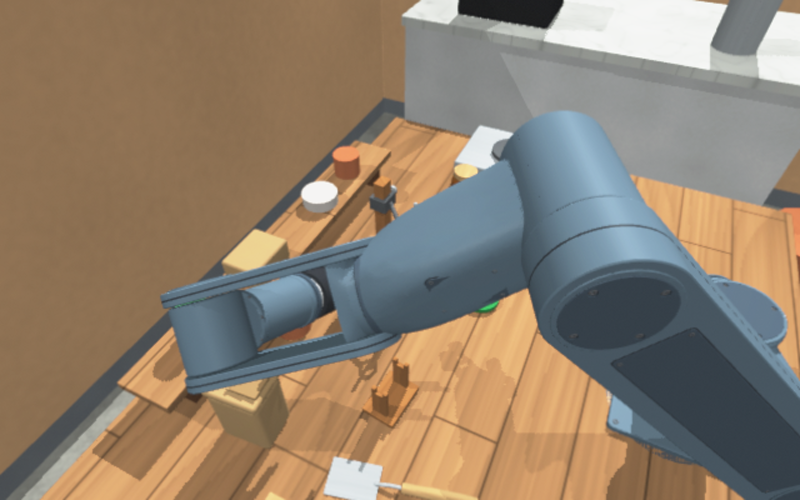

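```bash
python3 - <<'E'
from h import *
print(env.close_job())
E
```

```text
the job is handed in; nothing more can be done
None
```

The hook now hangs in the eye with its handle pointing down, and I handed the job in at about 18.5 s of the 61 s.

**What I did:** I measured the eye with three cameras at about 187.5 mm high. I then gripped the handle across its 14 mm side and lifted it straight off the forks. Starting with the tip tilted up on the rack side, I turned the hook round its bow centre through the eye to about 74° handle slope. I held it there, set it lightly on the ring and opened the fingers. The wrist force read about 5 N at most.

**Last checks:**
- **Stillness:** in the last pictures before handing in, the hook showed no visible motion over 0.25 s. The last small image changes over the previous second or so came while the arm was also moving.
- **Position:** the tip is about 21 mm beyond the eye, 7 mm sideways and roughly 57 mm above its centre. The handle centre is about 13 mm on the rack side and 62 mm below the eye, nearly vertical. I assumed the heights from the hanging geometry, and put the bend point at about 225 mm, inside its limits.
- **Twist:** after release the hook turned about 20–25° sideways round the vertical, and by these estimates it is still within the sideways limits.
- **Surroundings:** the gripper is open and well clear. The other things looked unmoved in the pictures where they showed; the arm hid some in the last side view.

**Disagreements:** pose readings scattered by 1–3 mm. Just before release the force read about 2.9 N sideways and 2 N more downward than the hook's weight, which I put down to light contact with the ring.

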